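# Change over the racks in the bench shaker

### The job

Change over the bench shaker: slide its guard window fully open, take every finished rack out and stand it in the finished tray (the one with hoop handles), and put each capped rack from the steel waiting tray upright into a station of its own on the shaker platform; a rack of open tubes would spill, so leave that one standing in the waiting tray without picking it up. When all the racks are in place, slide the window fully shut again, then press the start button right down; leave the other things on the bench alone.

Things in the scene. Friction and masses are not known exactly. Their poses are not given: they have to be found in the camera images.
- shaker: Low white bench shaker, fixed, 465 x 250 mm. Origin: on the bench under the middle of its bay; x along the window's track to the rear, away from the robot. Bay: open well, x +-88 mm, y +-100 mm, platform 45 mm above the bench. Side walls with rails 147 mm high, front wall 134 mm. In front (x -155 to -105) a control ledge 112 mm high; behind the bay a deck over which the window slides.
- window (a joint): Clear guard window over the bay, a flat sheet 190 mm long, top 141 mm above the bench, on tracks along the shaker's x. Value in m: 0 = shut, growing as it slides to the rear, 0.185 = fully open against its stop, the whole bay free. Needs 3 to 5 N, stays where left; may start up to 30 mm ajar.
- window_handle (a point): Middle of the window's handle: steel bar 12 mm thick, 90 mm long, along the shaker's y, on two posts, its centre 32 mm above the sheet (173 mm above the bench), near the window's front edge: 78 mm in front of the bay's middle when shut. Moves with the window; axes as the shaker's.
- station_1 (a point): Rack station 1 of 3 on the platform (leftmost, +y; 64 mm apart along the shaker's y, axes as the shaker's): the point where the centre of a rack standing there comes to lie, 85 mm above the bench. The rack lies with its length along the shaker's x, either way round, between steel bars 10 mm high that leave 4 mm at each side and 9 mm at each end.
- station_2 (a point): Rack station 2 of 3 on the platform (middle; 64 mm apart along the shaker's y, axes as the shaker's): the point where the centre of a rack standing there comes to lie, 85 mm above the bench. The rack lies with its length along the shaker's x, either way round, between steel bars 10 mm high that leave 4 mm at each side and 9 mm at each end.
- station_3 (a point): Rack station 3 of 3 on the platform (rightmost, -y; 64 mm apart along the shaker's y, axes as the shaker's): the point where the centre of a rack standing there comes to lie, 85 mm above the bench. The rack lies with its length along the shaker's x, either way round, between steel bars 10 mm high that leave 4 mm at each side and 9 mm at each end.
- start (a joint): Travel of the start button in m: 0 = up, 0.006 = fully pressed (5 N); springs back up.
- start_top (a point): Top centre of the start button: white, round, 26 mm across in a black ring, pressed straight down, top 134 mm above the bench, on the control ledge at the shaker's front right (130 mm in front of the bay's middle, 85 mm to -y).
- waiting_tray: Flat steel tray, fixed, 300 mm (x) by 180 mm (y), floor 3 mm thick, rim 12 mm high, no handles; left or right of the shaker. Origin: centre of the underside. The incoming racks stand on it, length roughly along the tray's y.
- finished_tray: Grey plastic tray on the other side of the shaker, fixed, empty at the start: inside 290 mm (x) by 170 mm (y), floor 3 mm above the bench, rim 12 mm high, an upright hoop handle 55 mm high at each short end (x = +-152 mm). Origin: centre of the underside.
- done_1_mid (a point): White tube rack, 140 mm long (x), 50 wide (y), 81 high, 130 to 250 g: box body 34 mm high, two rows of six small tubes, each with a white screw cap (tops at 46 mm); a carrying bar runs along its length over the middle, 14 mm wide, 16 tall, centre 33 mm above this point (125 mm free between end posts). Point: rack's centre, 40 mm above its underside. Finished: starts in a station. May be absent (None).
- done_2_mid (a point): White tube rack, 140 mm long (x), 50 wide (y), 81 high, 130 to 250 g: box body 34 mm high, two rows of six small tubes, each with a white screw cap (tops at 46 mm); a carrying bar runs along its length over the middle, 14 mm wide, 16 tall, centre 33 mm above this point (125 mm free between end posts). Point: rack's centre, 40 mm above its underside. Finished: starts in a station. May be absent (None).
- done_3_mid (a point): White tube rack, 140 mm long (x), 50 wide (y), 81 high, 130 to 250 g: box body 34 mm high, two rows of six small tubes, each with a white screw cap (tops at 46 mm); a carrying bar runs along its length over the middle, 14 mm wide, 16 tall, centre 33 mm above this point (125 mm free between end posts). Point: rack's centre, 40 mm above its underside. Finished: starts in a station. May be absent (None).
- wait_1_mid (a point): White tube rack, 140 mm long (x), 50 wide (y), 81 high, 130 to 250 g: box body 34 mm high, two rows of six small tubes, each with a white screw cap (tops at 46 mm); a carrying bar runs along its length over the middle, 14 mm wide, 16 tall, centre 33 mm above this point (125 mm free between end posts). Point: rack's centre, 40 mm above its underside. Starts on the waiting tray. May be absent (None).
- wait_2_mid (a point): White tube rack, 140 mm long (x), 50 wide (y), 81 high, 130 to 250 g: box body 34 mm high, two rows of six small tubes, each with a white screw cap (tops at 46 mm); a carrying bar runs along its length over the middle, 14 mm wide, 16 tall, centre 33 mm above this point (125 mm free between end posts). Point: rack's centre, 40 mm above its underside. Starts on the waiting tray. May be absent (None).
- wait_3_mid (a point): White tube rack, 140 mm long (x), 50 wide (y), 81 high, 130 to 250 g: box body 34 mm high, two rows of six small tubes, each with a white screw cap (tops at 46 mm); a carrying bar runs along its length over the middle, 14 mm wide, 16 tall, centre 33 mm above this point (125 mm free between end posts). Point: rack's centre, 40 mm above its underside. Starts on the waiting tray. May be absent (None).
- open_mid (a point): White tube rack, 140 mm long (x), 50 wide (y), 81 high, 130 to 250 g: box body 34 mm high, two rows of six small tubes, without caps, mouths open (tops at 41 mm); a carrying bar runs along its length over the middle, 14 mm wide, 16 tall, centre 33 mm above this point (125 mm free between end posts). Point: rack's centre, 40 mm above its underside. Starts on the waiting tray. May be absent (None).
- specimen_jar: Bystander: capped jar, 58 mm across and 70 mm high, on the bench.
- wash_bottle: Bystander: white bottle, 60 mm across and 130 mm high, on the bench.
- test_box: Bystander: small carton 60 x 90 x 35 mm on the bench.
Not all that is in view belongs to the job. What is shaped like the part that bears wait_3_mid but green or purple is not meant.

How it is judged:
By the outcome, as a careful person would: the job done as asked, in the order asked, and still so for the second after the job is handed in, with the robot touching nothing.
Of done_1, done_2, done_3 only 2 to 3 are there at a start; the rules pass over those that are not, and their reading is None.
Of wait_1, wait_2, wait_3, open only 3 to 4 are there at a start; the rules pass over those that are not, and their reading is None.
At some moment in a run one of wait_1, wait_2, wait_3, done_1, done_2, done_3 may be knocked a few centimetres aside while the robot is not near it.
It also fails if it takes over 210 s, if anything falls off the work surface, if the arm or the gripper's body presses on something with over 40 N, if the wrist force passes 120 N, or if a joint passes its speed limit or range.

### The arm

A 6-joint arm with a two-finger parallel gripper is mounted at the origin on the work surface. World frame = base frame: x ahead of the robot, y to its left, z up, the work surface at z = 0. Lengths are in m, angles in rad, forces in N, time in s.
With the tool pointing down it reaches from about 0.4 to 0.825 m from the base axis. Payload 7 kg.
Tool frame: the origin (TCP) lies at the very end of the fingers, on their centre line; the grasp point (between the pads) lies robot.grasp_offset behind it (robot.grasp_offset is the distance from the TCP to the grasp point, in m); z points along the fingers, y is the direction in which the jaws open and shut (so a half turn about z gives the same grasp; the last joint's range is limited). The gripper opens to 88 mm and grips with 3 to 60 N. Pads are 19 mm wide; open, the fingers measure 130 mm over their backs; the gripper's body (78 mm by 193 mm) begins 47 mm behind the grasp point.
Start: joints at [1.46, 0.359, 0.012, 0, -1.224, -0.288], TCP at [0.262, 0.622, 0.227] pointing down, gripper open.
Joint ranges: [-3.07, 3.07], [-1.43, 2.12], [-1.02, 1.25], [-3.03, 1.67], [-3.05, -0], [-3.03, 3.03]. Speed limits (rad/s): [2.39, 2.39, 3.01, 3.14, 3.14, 3.14].

### API

Orientations are given as a rotation vector (axis times angle).
In Python, from cell import robot, imaging gives the robot as it stands.
- The arm moves only by the tool play_rows, never from a script. Its argument "rows" is text: rows parted by semicolons, each of 7 numbers parted by spaces: the shift along the world's x, y, z in mm, then the turn, a rotation vector about the world's x, y, z in rad, then the finger opening in mm, from 0 to 87.6. A call has 1 to 20 rows; each row shifts and turns the pose as measured when the row begins; what a row does not reach is not made up. A row lasts 1/10 s, in which the tool goes at most 50 mm and 8.59 degrees, less where a joint would pass 70% of its speed; a pose out of reach is approached as far as the arm can. A call is refused whole if a number of a shift passes 50 or a number of a turn 0.15, either way. A call with a gripper value outside its range is refused whole. The fingers move at their own pace and stop on an object; "newtons" is the grip in N (left out, the last holds). Time passes only in rows, so rows that do not move let the fingers close. It gives the time, the measured TCP pose, the force and the opening at its end, in the units of the state.
- robot.state(): the state, without advancing time (a new reading comes with each control period).
- imaging.snapshot(name): name is "scene" or "top" or "wrist"; returns (picture, depth): 420x560x3 uint8, blue, green, red; 420x560 float32, m along the optical axis (not along the pixel's ray), 0 where there is no reading.
- imaging.camera_info(name): a dict with "camera_matrix" (3x3 intrinsics, pixels), "rvec" (rotation vector, rad) and "tvec" (3), from world to camera coordinates, as OpenCV has them; the wrist camera has in their place "T_tool_cam" (4x4, takes a point from camera to tool coordinates, whose origin is the TCP and whose axes are the flange's). Camera axes: x right, y down, z forward; pixel columns grow to the right and rows downward; lengths in m; the calibration is good to about 2 mm. The wrist camera is an equidistant fisheye: a pixel r from the principal point sees the ray r / f radians off the axis. A picture is of the moment at which its call begins: read the wrist's pose just before it. camera_info takes no time and is no camera call.
- robot.sign_off(): hands the job in, once; it reports no verdict.
The state is a dict: "clock": time; "joint_pos": joint angles; "joint_vel": joint speeds; "effort": joint torques, N m; "tcp_pos": TCP position; "tool_rot": TCP orientation; "ft_force": force on the tool from outside, world axes, zero at the start; "wrist_torque": the same for the moment, N m; "grip_width": finger opening in m.
Only numpy, scipy, OpenCV 4.12 (cv2) and the standard library are available. Lean on these libraries where they do the work, as an engineer would, in place of code of your own. Each camera call takes 0.05 s, during which the arm holds its last target.

## Working session

There is one attempt and no reset: what is moved stays moved. The work goes in short steps, Python scripts to look and compute and a tool call to move; the robot and the scene stay as the last step left them, time stands still between calls to the robot, and variables do not carry over. Pictures are saved under pics/ and viewed, and the job is handed in when it is done.

Besides the shell and the picture viewer there is one more tool, called after "Emit:" as name(argument=value, ...), one argument or row to a line, values as JSON. play_rows: Moves the arm, as the interface text tells. Its arguments: {"type":"object","properties":{"rows":{"type":"string"},"newtons":{"type":"number"}},"required":["rows"]}

```bash
ls; mkdir -p pics
python3 - <<'E'
from cell import robot, imaging
import cv2
print(robot.state()); print(robot.grasp_offset)
for n in ("scene","top","wrist"):
    im,d=imaging.snapshot(n); cv2.imwrite(f"pics/a_{n}.png",im)
    i=imaging.camera_info(n); print(n,i)
E
```

```text
pics
{'clock': 0.0, 'joint_pos': array([ 1.46010204e+00,  3.59344208e-01,  1.10736584e-02, -3.55352899e-04,
       -1.22409483e+00, -2.88080739e-01]), 'joint_vel': array([ 0.00035062,  0.00052662, -0.00163812, -0.00045592,  0.00016342,
        0.00022964]), 'effort': array([ 7.34117912e-04, -5.82710373e+01,  2.93064415e+01,  6.99800581e+00,
        6.95346709e-03, -1.59070282e-04]), 'tcp_pos': array([0.26194152, 0.62157798, 0.22565579]), 'tool_rot': array([ 3.07775308e+00, -6.22122960e-01, -3.04296309e-04]), 'ft_force': array([0.78914411, 0.30041802, 0.31561219]), 'wrist_torque': array([ 0.00513191,  0.00111186, -0.01783011]), 'grip_width': 0.087813575316049}
0.0188
scene {'camera_matrix': array([[439.80135878,   0.        , 276.12809063],
       [  0.        , 439.80135878, 201.84010919],
       [  0.        ,   0.        ,   1.        ]]), 'rvec': array([ 0.68803602,  2.73505354, -0.94199214]), 'tvec': array([0.51793359, 0.00860893, 1.52813455])}
top {'camera_matrix': array([[509.68265586,   0.        , 277.29486693],
       [  0.        , 509.68265586, 214.06868643],
       [  0.        ,   0.        ,   1.        ]]), 'rvec': array([ 2.19427286, -2.16573793,  0.12044813]), 'tvec': array([-0.20490532,  0.51458313,  1.94044209])}
wrist {'camera_matrix': array([[325.1922621 ,   0.        , 284.14473361],
       [  0.        , 325.1922621 , 208.05991524],
       [  0.        ,   0.        ,   1.        ]]), 'T_tool_cam': array([[ 7.11624528e-05, -9.58835395e-01, -2.83962464e-01,
         7.63049014e-02],
       [ 9.99999942e-01,  1.62546545e-04, -2.98253969e-04,
        -1.14998003e-03],
       [ 3.32133580e-04, -2.83962426e-01,  9.58835351e-01,
        -1.57656152e-01],
       [ 0.00000000e+00,  0.00000000e+00,  0.00000000e+00,
         1.00000000e+00]])}
```

View pics/a_top.png

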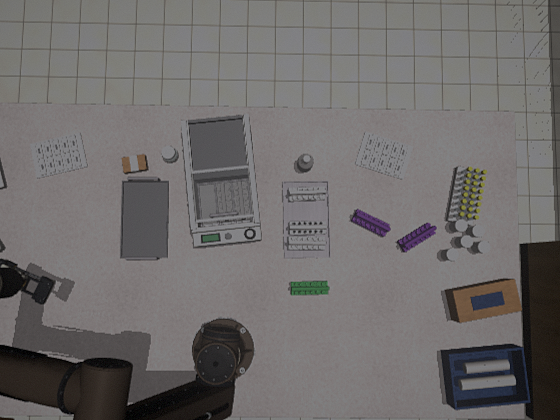

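View pics/a_scene.png

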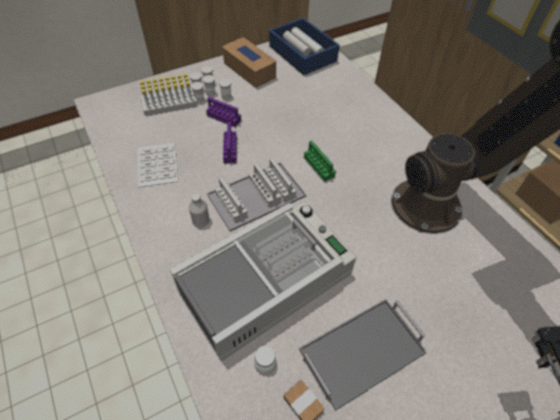

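View pics/a_wrist.png

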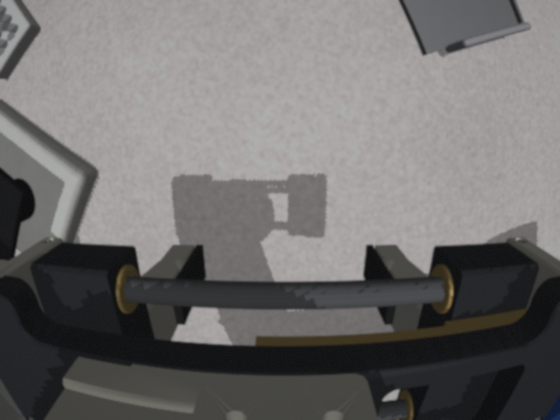

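Run:
```python
import cv2
im=cv2.imread("pics/a_top.png")
cv2.imwrite("pics/a_top_c.png",cv2.resize(im[100:270,110:340],None,fx=3.4,fy=3.4,interpolation=cv2.INTER_CUBIC))
im=cv2.imread("pics/a_scene.png")
cv2.imwrite("pics/a_scene_c.png",cv2.resize(im[150:350,160:370],None,fx=3,fy=3,interpolation=cv2.INTER_CUBIC))
```

```text
(no output)
```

View pics/a_top_c.png

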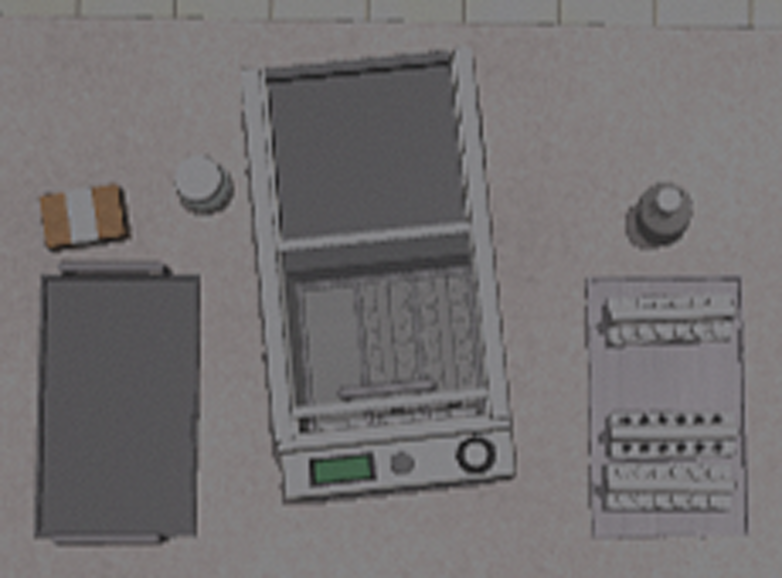

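View pics/a_scene_c.png

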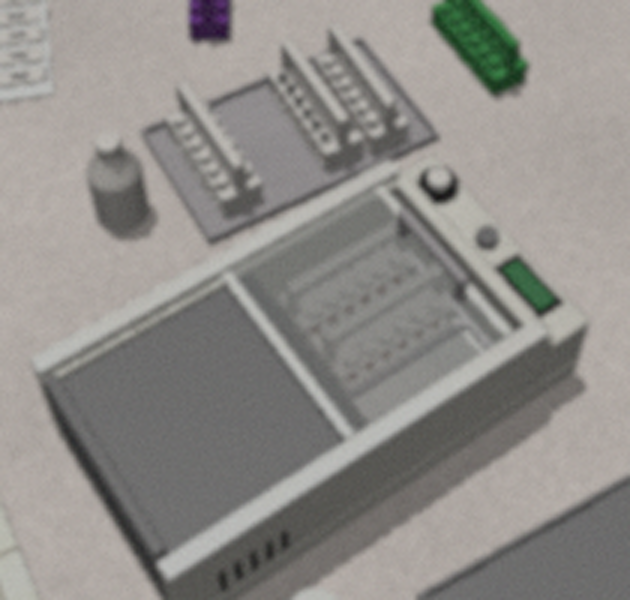

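```bash
cat > h.py <<'E'
import numpy as np, cv2
from cell import robot, imaging
from scipy.spatial.transform import Rotation as R
def cam(n):
    i=imaging.camera_info(n); Rm=cv2.Rodrigues(i['rvec'])[0]; return i['camera_matrix'],Rm,np.array(i['tvec'])
def cloud(n,d):
    K,Rm,t=cam(n); v,u=np.mgrid[:d.shape[0],:d.shape[1]]
    p=np.stack([(u-K[0,2])/K[0,0]*d,(v-K[1,2])/K[1,1]*d,d],-1)
    return (p-t)@Rm
def plane(n,px,z):
    K,Rm,t=cam(n); px=np.atleast_2d(px).astype(float)
    r=np.c_[(px-K[:2,2])/K[0,0],np.ones(len(px))]@Rm; c=-Rm.T@t
    return c+r*((z-c[2])/r[:,2])[:,None]
def proj(n,P):
    K,Rm,t=cam(n); q=np.atleast_2d(P)@Rm.T+t; return q[:,:2]/q[:,2:]*K[0,0]+K[:2,2]
def look(n,save=None):
    im,d=imaging.snapshot(n)
    if save: cv2.imwrite(f"pics/{save}.png",im)
    return im,d
E
python3 - <<'E'
from h import *
im,d=look("top"); np.save("d.npy",d); P=cloud("top",d); np.save("P.npy",P)
ok=d>0
m=((P[...,2]>.138)&(P[...,2]<.158)&ok).astype(np.uint8)
m[:, :170]=0; m[:,270:]=0
n,l,s,c=cv2.connectedComponentsWithStats(m)
for k in range(1,n):
    if s[k,4]>20:
        q=P[l==k]; r=cv2.minAreaRect((q[:,:2]*1000).astype(np.float32)); print(s[k],r, q[:,2].mean())
# z histogram in tray
for (u,v) in [(145,220),(222,190),(208,215),(310,260),(215,145),(230,170)]:
    print(u,v,P[v,u],plane("top",(u,v),0))
cv2.imwrite("pics/b_z.png",cv2.resize(np.clip(P[100:270,110:340,2]*1200,0,255).astype(np.uint8),None,fx=3.4,fy=3.4,interpolation=0))
E
```

```text
[ 181  114   79  116 3575] ((656.1678466796875, 15.16259765625), (416.8832092285156, 250.4337158203125), 6.750703811645508) 0.14476902527471247
145 220 [0.48864752 0.31337928 0.00949111] [[0.4894074  0.31569857 0.        ]]
222 190 [0.59219694 0.00647932 0.13618345] [[0.61148144 0.01941535 0.        ]]
208 215 [0.49942089 0.05462787 0.14072512] [[0.51231268 0.07170518 0.        ]]
310 260 [ 0.34240907 -0.3272495   0.00516397] [[ 0.34243988 -0.32766258  0.        ]]
215 145 [0.75959309 0.0362889  0.13339971] [[0.79052496 0.05109084 0.        ]]
230 170 [ 0.66499718 -0.02182772  0.14494283] [[ 6.91359092e-01 -1.02256445e-02  2.22044605e-16]]
```

View pics/b_z.png

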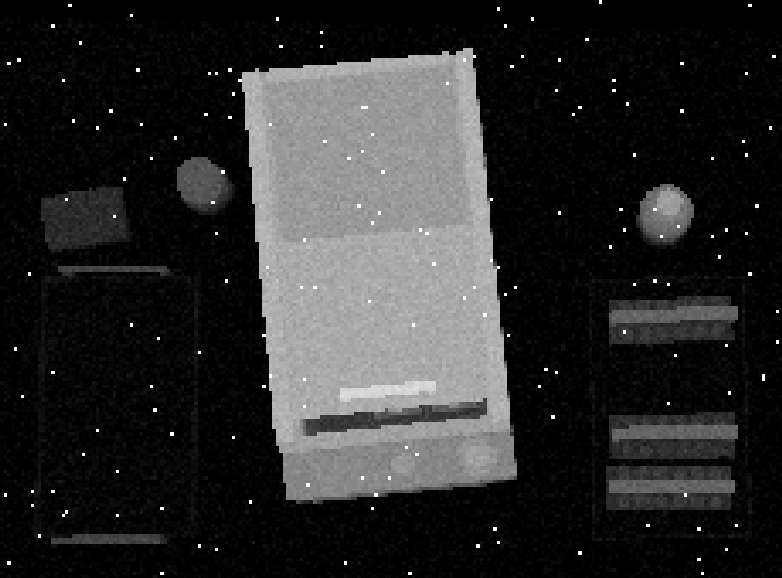

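Run:
```python
from h import *
P=np.load("P.npy"); d=np.load("d.npy"); ok=d>0
def comp(lo,hi,u0,u1,v0=0,v1=420,mn=25):
    m=((P[...,2]>lo)&(P[...,2]<hi)&ok).astype(np.uint8)
    a=np.zeros_like(m); a[v0:v1,u0:u1]=m[v0:v1,u0:u1]
    a=cv2.medianBlur(a,3)
    n,l,s,c=cv2.connectedComponentsWithStats(a)
    for k in range(1,n):
        if s[k,4]>mn:
            q=P[l==k]; r=cv2.minAreaRect((q[:,:2]*1000).astype(np.float32))
            b=cv2.boxPoints(r)
            print(lo,s[k],np.round(b,1).tolist(),np.round(r[0],1),np.round(r[1],1), np.median(q[:,2]).round(4))
            b=b[np.argsort(b[:,0])]; lo2=b[:2].mean(0);hi2=b[2:].mean(0); e=hi2-lo2; print('   yaw deg',np.degrees(np.arctan2(e[1],e[0])))
print('shaker all');comp(.1,.16,170,270)
print('rails');comp(.139,.158,170,270)
print('handle');comp(.162,.19,170,270,mn=10)
print('bars');comp(.068,.1,280,335)
print('racks');comp(.025,.1,280,335)
print('tray');comp(.002,.1,110,175,170)
print('hoops');comp(.03,.07,110,175,170,mn=10)
print('wtray');comp(.0025,.1,275,340,170)
print('button');comp(.124,.139,235,265,225)
```

```text
shaker all
0.1 [ 181  114   81  133 8367] [[289.79998779296875, 93.19999694824219], [330.6000061035156, -169.0], [884.5999755859375, -82.80000305175781], [843.7999877929688, 179.39999389648438]] [587.2   5.2] [560.7 265.4] 0.1364
   yaw deg 8.839605
rails
0.139 [ 181  114   79  116 3922] [[290.20001220703125, 89.30000305175781], [330.6000061035156, -169.0], [883.2999877929688, -82.5], [842.9000244140625, 175.8000030517578]] [586.8   3.4] [559.5 261.5] 0.1434
   yaw deg 8.8956785
handle
0.162 [210 212  28   6  92] [[488.5, 41.900001525878906], [499.79998779296875, -53.0], [511.3999938964844, -51.599998474121094], [500.1000061035156, 43.29999923706055]] [500.   -4.8] [11.7 95.6] 0.1777
   yaw deg 6.821891
bars
0.068 [298 154  16  16 123] [[330.6000061035156, -169.0], [726.0999755859375, -337.8999938964844], [748.9000244140625, -284.5], [353.3999938964844, -115.5999984741211]] [ 539.7 -226.8] [ 58. 430.] 0.0877
   yaw deg -23.124079
0.068 [289 190  38   5 149] [[584.9000244140625, -241.39999389648438], [594.2000122070312, -380.1000061035156], [609.2000122070312, -379.1000061035156], [59
[... 9197 characters left out ...]
84 303   7   8  38] [[144.60000610351562, -231.89999389648438], [152.3000030517578, -254.6999969482422], [338.29998779296875, -191.8000030517578], [330.6000061035156, -169.0]] [ 241.5 -211.8] [196.3  24.1] 0.0057
   yaw deg 18.6824
button
0.124 [235 225  16   4  46] [[453.79998779296875, -43.5], [457.20001220703125, -98.19999694824219], [468.20001220703125, -97.5], [464.79998779296875, -42.900001525878906]] [461.  -70.5] [11.  54.8] 0.1334
   yaw deg 3.571195
0.124 [246 230   9   9  57] [[418.6000061035156, -83.5999984741211], [419.0, -112.9000015258789], [448.70001220703125, -112.4000015258789], [448.29998779296875, -83.19999694824219]] [433.7 -98. ] [29.7 29.2] 0.1296
   yaw deg 0.82304263
```

Emit:
play_rows(
  rows="13 -34 1 0 0 -0.058 80;13 -34 1 0 0 -0.058 80;13 -34 1 0 0 -0.058 80;13 -34 1 0 0 -0.058 80;13 -34 1 0 0 -0.058 80;13 -34 1 0 0 -0.058 80;13 -34 1 0 0 -0.058 80;13 -34 1 0 0 -0.058 80;13 -34 1 0 0 -0.058 80;13 -34 1 0 0 -0.058 80;13 -34 1 0 0 -0.058 80;13 -34 1 0 0 -0.058 80;13 -34 1 0 0 -0.058 80;13 -34 1 0 0 -0.058 80;13 -34 1 0 0 -0.058 80;13 -34 1 0 0 -0.058 80;13 -34 1 0 0 -0.058 80;13 -34 1 0 0 -0.058 80",
  newtons=20,
)

```text
clock: 2.0
tcp_pos: [0.4979, -0.013, 0.2424]
tool_rot: [2.322, -2.115, -0.002]
ft_force: [1.0, 0.5, 0.1]
grip_width: 0.0799
```

```bash
cat >> h.py <<'E'
YAW=np.radians(6.75); O=np.array([.5544,.0031])
def s2w(x,y): c,s=np.cos(YAW),np.sin(YAW); return O+np.array([c*x-s*y,s*x+c*y])
def w2s(p): c,s=np.cos(YAW),np.sin(YAW); q=np.asarray(p)[:2]-O; return np.array([c*q[0]+s*q[1],-s*q[0]+c*q[1]])
def jaw(st=None):
    st=st or robot.state(); M=R.from_rotvec(st['tool_rot']).as_matrix(); return np.degrees(np.arctan2(M[1,1],M[0,1])), M[2,2]
def wcam(st):
    i=imaging.camera_info("wrist"); T=np.eye(4); T[:3,:3]=R.from_rotvec(st['tool_rot']).as_matrix(); T[:3,3]=st['tcp_pos']
    return i['camera_matrix'],T@i['T_tool_cam']
def wplane(st,px,z):
    K,T=wcam(st); px=np.atleast_2d(px).astype(float); q=(px-K[:2,2])/K[0,0]; r=np.linalg.norm(q,axis=1)+1e-9
    ray=np.c_[q/r[:,None]*np.sin(r)[:,None],np.cos(r)]@T[:3,:3].T; c=T[:3,3]
    return c+ray*((z-c[2])/ray[:,2])[:,None]
def wproj(st,P):
    K,T=wcam(st); q=(np.atleast_2d(P)-T[:3,3])@T[:3,:3]; th=np.arctan2(np.linalg.norm(q[:,:2],axis=1),q[:,2])
    return q[:,:2]/np.linalg.norm(q[:,:2],axis=1)[:,None]*th[:,None]*K[0,0]+K[:2,2]
def wlook(save):
    st=robot.state(); im,d=imaging.snapshot("wrist"); cv2.imwrite(f"pics/{save}.png",im); np.savez(f"pics/{save}.npz",im=im,d=d,p=st['tcp_pos'],r=st['tool_rot']); return st,im,d
def status():
    st=robot.state(); print('t',round(st['clock'],2),'tcp',np.round(st['tcp_pos']*1000,1),'jaw',jaw(st),'q',np.round(st['joint_pos'],2),'F',np.round(st['ft_force'],1),'w',round(st['grip_width']*1000,1),'shaker-local',np.round(w2s(st['tcp_pos'])*1000,1)); return st
def wcloud(st,d):
    K,T=wcam(st); v,u=np.mgrid[:d.shape[0],:d.shape[1]]
    q=np.stack([(u-K[0,2])/K[0,0],(v-K[1,2])/K[1,1]],-1); r=np.linalg.norm(q,axis=-1)+1e-9
    X=q/r[...,None]*(np.tan(r)*d)[...,None]
    return np.concatenate([X,d[...,None]],-1)@T[:3,:3].T+T[:3,3]
E
python3 - <<'E'
from h import *
st=status(); st,im,d=wlook("c1")
h=np.r_[.500,-.005,.179]
print(wproj(st,[h, np.r_[s2w(-.055,.045),.179],np.r_[s2w(-.055,-.045),.179]]))
E
```

```text
t 2.0 tcp [497.9 -13.  242.4] jaw (np.float64(-174.65607339620433), np.float64(-0.9999991379532839)) q [ 0.37  0.05 -0.34 -0.   -1.18 -0.27] F [1.  0.5 0.1] w 79.9 shaker-local [-58.   -9.4]
[[280.31079595 231.55420739]
 [282.07485957 287.15639227]
 [278.60569882 172.52735592]]
```

View pics/c1.png

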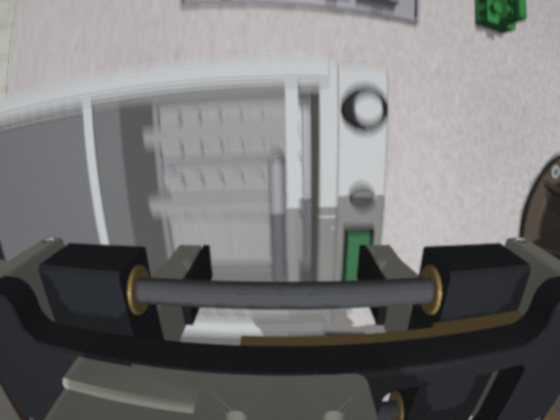

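Run:
```python
from h import *
z=np.load("pics/c1.npz"); st=dict(tcp_pos=z['p'],tool_rot=z['r'])
print(wproj(st,[np.r_[s2w(-.130,-.085),.134]]), s2w(-.13,-.085))
P=wcloud(st,z['d'])
for uv in [(370,107),(278,160),(278,200),(278,150),(292,150),(250,200)]: print(uv,np.round(P[uv[1],uv[0]],4))
print(wplane(st,(370,107),.134))
cv2.imwrite("pics/c1c.png",cv2.resize(z['im'][60:300,140:400],None,fx=3,fy=2.5))
```

```text
[[369.15810311 114.20093233]] [ 0.43529178 -0.09659068]
(370, 107) [ 0.4353 -0.1027  0.1343]
(278, 160) [ 0.5063 -0.0546  0.1639]
(278, 200) [ 0.5037 -0.0286  0.1794]
(278, 150) [ 0.5072 -0.0593  0.1403]
(292, 150) [ 0.4961 -0.0606  0.1431]
(250, 200) [ 0.5266 -0.016   0.1409]
[[ 0.43527374 -0.10268164  0.134     ]]
```

View pics/c1c.png

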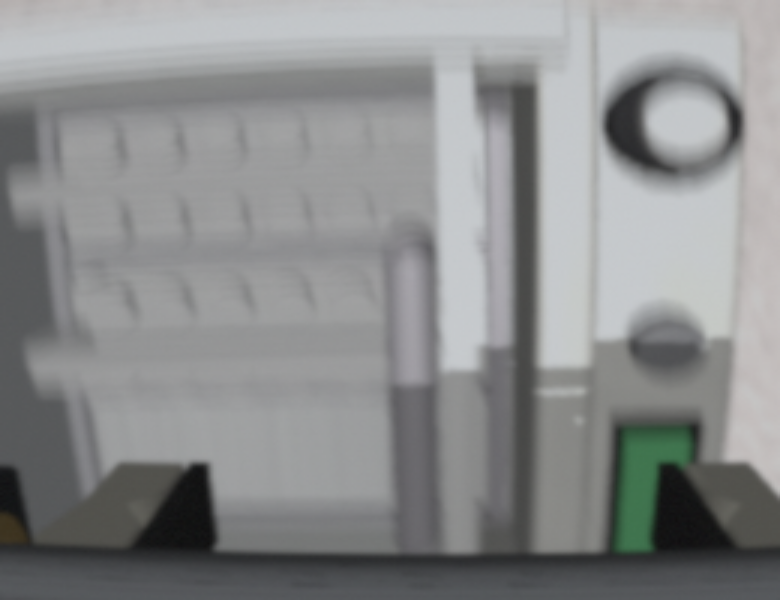

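Emit:
play_rows(
  rows="2 8 0 0 0 0.025 60;0 0 0 0 0 0 60;0 0 0 0 0 0 60",
)

```text
clock: 2.35
tcp_pos: [0.5012, -0.0101, 0.2418]
tool_rot: [2.339, -2.094, -0.002]
ft_force: [0.4, -0.4, -0.1]
grip_width: 0.0623
```

Run:
```python
from h import *
st=status(); st,im,d=wlook("c2")
P=wcloud(st,d)
print(wproj(st,[np.r_[s2w(-.130,-.085),.134]]))
m=(P[...,2]>.17)&(P[...,2]<.185)&(d>0); m[235:]=0
q=P[m]; print(m.sum(), cv2.minAreaRect((q[:,:2]*1000).astype(np.float32)))
m=(P[...,2]>.124)&(P[...,2]<.137)&(d>0); m[160:]=0;m[:,:330]=0;m[:,400:]=0
q=P[m]; print(m.sum(), np.median(q,0),cv2.minAreaRect((q[:,:2]*1000).astype(np.float32)))
status()
```

```text
t 2.35 tcp [501.2 -10.1 241.8] jaw (np.float64(-173.66370140403754), np.float64(-0.9999961480326645)) q [ 0.37  0.06 -0.34  0.   -1.18 -0.26] F [ 0.4 -0.4 -0.1] w 62.3 shaker-local [-54.4  -6.8]
[[374.80133584 113.0709632 ]]
1213 ((503.7364196777344, -26.70409393310547), (11.370951652526855, 56.407188415527344), 6.59791898727417)
2258 [ 0.46127205 -0.0950041   0.13327775] ((444.451904296875, -96.26779174804688), (57.41196823120117, 80.42012023925781), 6.992303848266602)
t 2.4 tcp [501.1  -9.9 241.8] jaw (np.float64(-173.64026151280507), np.float64(-0.9999963228946207)) q [ 0.37  0.06 -0.34  0.   -1.18 -0.26] F [-0.2  0.5  0.1] w 61.3 shaker-local [-54.4  -6.6]
```

View pics/c2.png

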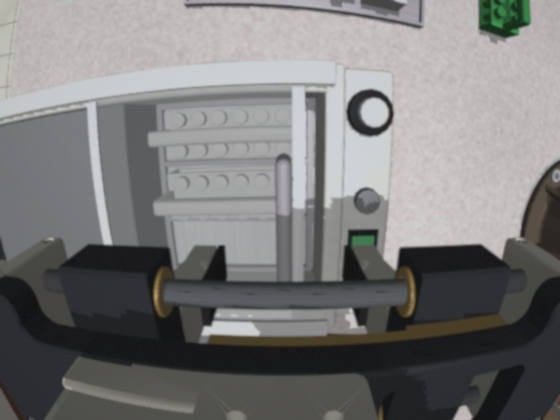

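Emit:
play_rows(
  rows="0 4 -30 0 0 0.007 50;0 0 -30 0 0 0 50;0 0 -20 0 0 0 50;0 0 -6 0 0 0 45;0 0 0 0 0 0 0;0 0 0 0 0 0 0;0 0 0 0 0 0 0;0 0 0 0 0 0 0;0 0 0 0 0 0 0;0 0 0 0 0 0 0",
  newtons=25,
)

```text
clock: 3.4
tcp_pos: [0.5022, -0.0003, 0.1583]
tool_rot: [-2.355, 2.072, -0.005]
ft_force: [1.4, -0.1, -6.8]
grip_width: 0.0111
```

Emit:
play_rows(
  rows="5 0.6 0 0 0 0 0;10 1.2 0 0 0 0 0;10 1.2 0 0 0 0 0;10 1.2 0 0 0 0 0;10 1.2 0 0 0 0 0;10 1.2 0 0 0 0 0;10 1.2 0 0 0 0 0;10 1.2 0 0 0 0 0",
  newtons=40,
)

```text
clock: 4.2
tcp_pos: [0.582, 0.0092, 0.1583]
tool_rot: [-2.356, 2.074, -0.002]
ft_force: [-3.6, 1.2, 1.0]
grip_width: 0.0107
```

Run:
```python
from h import *
status()
```

```text
t 4.2 tcp [582.    9.2 158.3] jaw (np.float64(-172.7111722753327), np.float64(-0.9999945999641847)) q [ 0.35  0.26 -0.29 -0.   -1.01 -0.22] F [-3.6  1.2  1. ] w 10.7 shaker-local [28.1  2.8]
```

Emit:
play_rows(
  rows="10 1.2 0 0 0 0 0;10 1.2 0 0 0 0 0;10 1.2 0 0 0 0 0;10 1.2 0 0 0 0 0;10 1.2 0 0 0 0 0;10 1.2 0 0 0 0 0;7 0.8 0 0 0 0 0;2 0.2 0 0 0 0 0",
)

```text
clock: 5.0
tcp_pos: [0.659, 0.0183, 0.1584]
tool_rot: [-2.356, 2.073, -0.004]
ft_force: [-2.3, 0.8, 3.1]
grip_width: 0.0107
```

Run:
```python
from h import *
status()
```

```text
t 5.0 tcp [659.   18.3 158.4] jaw (np.float64(-172.6945341840435), np.float64(-0.9999911835502238)) q [ 0.32  0.38 -0.12  0.   -1.07 -0.2 ] F [-2.3  0.8  3.1] w 10.7 shaker-local [105.6   2.8]
```

Emit:
play_rows(
  rows="3 0.3 0 0 0 0 0;3 0.3 0 0 0 0 0;2 0.2 0 0 0 0 0",
)

```text
clock: 5.3
tcp_pos: [0.6601, 0.0184, 0.1583]
tool_rot: [2.353, -2.072, -0.011]
ft_force: [-6.8, 1.2, 4.9]
grip_width: 0.0109
```

Run:
```python
from h import *
status()
```

```text
t 5.3 tcp [660.1  18.4 158.3] jaw (np.float64(-172.73247478661074), np.float64(-0.9999534504519856)) q [ 0.32  0.39 -0.1  -0.   -1.09 -0.19] F [-6.8  1.2  4.9] w 10.9 shaker-local [106.7   2.8]
```

Emit:
play_rows(
  rows="4 0.4 0 0 0 0 0;4 0.4 0 0 0 0 0;0 0 0 0 0 0 0",
)

```text
clock: 5.6
tcp_pos: [0.6595, 0.0184, 0.1584]
tool_rot: [2.344, -2.065, -0.027]
ft_force: [3.7, -0.5, -4.3]
grip_width: 0.0108
```

Emit:
play_rows(
  rows="0 0 0 0 0 0 50;0 0 0 0 0 0 50;0 0 0 0 0 0 50;0 0 0 0 0 0 50;0 0 30 0 0 0 50;0 0 40 0 0 0 50;0 0 20 0 0 0.05 50;-10 -1 0 0 0 0.14 40;-10 -1 0 0 0 0.14 40;-10 -1 0 0 0 0.14 40;-10 -1 0 0 0 0.14 40;-10 -1 0 0 0 0.14 40;-10 -1 0 0 0 0.14 40;-10 -1 0 0 0 0.14 40;-10 -1 0 0 0 0.14 40;-10 -1 0 0 0 0.14 40;-10 -1 0 0 0 0.14 30;0 0 0 0 0 0.09 30;0 0 0 0 0 0 30;0 0 0 0 0 0 30",
)

```text
clock: 7.6
tcp_pos: [0.5595, 0.0069, 0.2533]
tool_rot: [3.113, 0.244, 0.014]
ft_force: [-0.1, 1.3, 0.4]
grip_width: 0.0302
```

```bash
cat >> h.py <<'E'
def bars(P,d,lo,hi,mask=None,mn=60):
    m=((P[...,2]>lo)&(P[...,2]<hi)&(d>0))
    if mask is not None: m&=mask
    m=cv2.morphologyEx(m.astype(np.uint8),cv2.MORPH_OPEN,np.ones((2,2),np.uint8))
    n,l,s,c=cv2.connectedComponentsWithStats(m); out=[]
    for k in range(1,n):
        if s[k,4]>=mn:
            q=P[l==k]; q=q[(q[:,2]>lo)&(q[:,2]<hi)]
            (cx,cy),(w,h),a=cv2.minAreaRect((q[:,:2]*1000).astype(np.float32))
            c=q[:,:2].mean(0); u,sv,vt=np.linalg.svd(q[:,:2]-c,full_matrices=False); yaw=np.degrees(np.arctan2(vt[0,1],vt[0,0]))%180
            out.append((round(cx,1),round(cy,1),round(max(w,h)),round(min(w,h)),round(yaw,1),round(float(np.median(q[:,2]))*1000,1),int(s[k,4]),np.round(c*1000,1)))
    return out
E
python3 - <<'E'
from h import *
st=status(); st,im,d=wlook("c3")
P=wcloud(st,d)
for b in bars(P,d,.116,.132): print(b,np.round(w2s(np.array(b[:2])/1000)*1000,1))
im,d=look("top","c3t"); P=cloud("top",d)
m=np.zeros(d.shape,bool); m[170:262,280:335]=1
print('waiting'); 
for b in bars(P,d,.072,.1,m,40): print(b)
m=np.zeros(d.shape,bool); m[105:260,175:270]=1
print('handle',bars(P,d,.16,.2,m,10))
cv2.imwrite("pics/c3tc.png",cv2.resize(im[100:270,110:340],None,fx=3.4,fy=3.4,interpolation=cv2.INTER_CUBIC))
E
```

```text
t 7.6 tcp [559.5   6.9 253.3] jaw (np.float64(-81.05332120219005), np.float64(-0.9997843549427211)) q [ 0.38  0.15 -0.22  0.02 -1.2   1.34] F [-0.1  1.3  0.4] w 30.2 shaker-local [5.5 3.1]
(710.4, -294.4, 27, 10, np.float64(20.9), 123.7, 132, array([ 711.9, -291.4])) [ 120.  -313.8]
(575.9, 4.4, 203, 136, np.float64(97.6), 125.5, 2079, array([595.9,   1.7])) [21.5 -1.2]
(552.8, 0.2, 139, 13, np.float64(7.5), 125.3, 2168, array([557.3,   0.9])) [-1.9 -2.7]
(575.4, -60.7, 108, 15, np.float64(7.0), 125.2, 1765, array([578. , -59.5])) [ 13.4 -65.8]
(426.9, -18.3, 22, 22, np.float64(166.2), 123.3, 351, array([428. , -18.1])) [-129.1   -6.3]
waiting
(595.2, -313.9, 133, 10, np.float64(93.2), 83.0, 143, array([ 595. , -314.2]))
(464.7, -314.8, 131, 9, np.float64(91.3), 83.6, 141, array([ 464.7, -316.4]))
(404.9, -311.4, 131, 8, np.float64(90.8), 83.4, 145, array([ 405. , -311.7]))
handle [(659.8, -13.5, 44, 10, np.float64(96.0), 176.0, 47, array([659.7, -13.6]))]
```

View pics/c3.png

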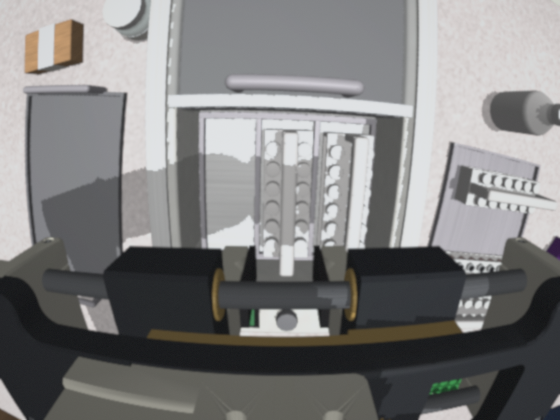

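View pics/c3tc.png

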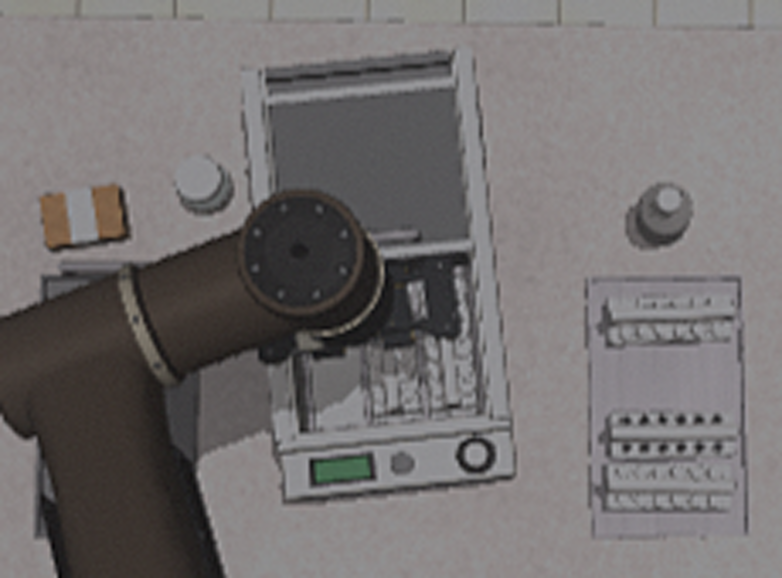

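```bash
cat >> h.py <<'E'
def to(x,y,z,jw):
    "print deltas (mm, rotvec) from now to a pose with the tool straight down and jaw line at jw deg"
    st=robot.state(); M=R.from_rotvec(st['tool_rot'])
    jc=jaw(st)[0]; k=round((jc-jw)/180); jw=np.radians(jw+180*k)
    yv=np.array([np.cos(jw),np.sin(jw),0]); zv=np.array([0,0,-1.]); xv=np.cross(yv,zv)
    T=R.from_matrix(np.c_[xv,yv,zv]); rv=(T*M.inv()).as_rotvec()
    print('TO d_mm',np.round(np.array([x,y,z])-st['tcp_pos']*1000,1),'turn',np.round(rv,4))
E
python3 - <<'E'
from h import *
status(); to(553,0.5,160,97)
E
```

```text
t 7.7 tcp [559.6   6.9 253.2] jaw (np.float64(-81.03045231499324), np.float64(-0.9997851970570433)) q [ 0.38  0.15 -0.22  0.02 -1.2   1.34] F [-0.2 -0.2  0.1] w 30.3 shaker-local [5.6 3.2]
TO d_mm [ -6.6  -6.4 -93.2] turn [ 0.0181  0.01   -0.0344]
```

Emit:
play_rows(
  rows="-3 -3 -20 0.009 0.005 -0.017 30;-3 -3 -30 0.009 0.005 -0.017 30;0 0 -30 0 0 0 30;0 0 -5 0 0 0 30;0 0 0 0 0 0 30;0 0 0 0 0 0 30",
)

```text
clock: 8.3
tcp_pos: [0.5558, 0.0009, 0.1678]
tool_rot: [3.137, 0.178, 0.005]
ft_force: [-0.4, 0.6, 0.3]
grip_width: 0.0303
```

Run:
```python
from h import *
st=status(); st,im,d=wlook("c4")
P=wcloud(st,d)
for b in bars(P,d,.116,.132): print(b,np.round(w2s(np.array(b[:2])/1000)*1000,1))
to(553,0.5,99,97)
```

```text
t 8.3 tcp [555.8   0.9 167.8] jaw (np.float64(-83.51251950875711), np.float64(-0.9999955328844793)) q [ 0.35  0.21 -0.34  0.   -1.02  1.33] F [-0.4  0.6  0.3] w 30.3 shaker-local [ 1.1 -2.4]
(593.6, 6.6, 203, 101, np.float64(97.0), 125.9, 4304, array([609.8,   8. ])) [39.3 -1.1]
(571.4, 2.8, 102, 13, np.float64(7.6), 125.3, 3215, array([575.1,   3.3])) [16.8 -2.3]
(590.7, -58.8, 77, 15, np.float64(7.3), 125.1, 2518, array([592.6, -57.4])) [ 28.8 -65.7]
(490.2, -7.4, 12, 12, np.float64(95.2), 125.3, 226, array([490.3,  -7.3])) [-65.   -2.9]
(466.8, -8.2, 70, 3, np.float64(96.9), 118.7, 258, array([467. ,  -8.9])) [-88.3  -0.9]
TO d_mm [ -3.1  -0.5 -69.2] turn [-0.0004  0.0038  0.0088]
```

View pics/c4.png

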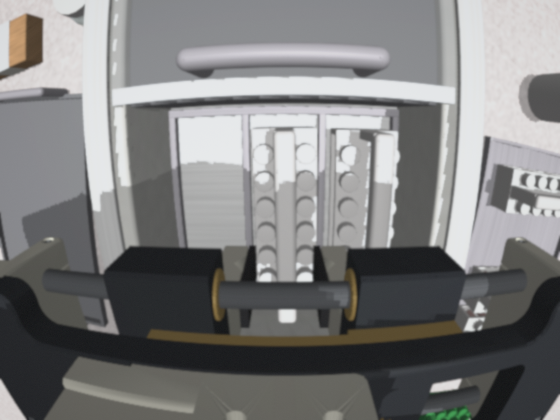

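Emit:
play_rows(
  rows="-2 0 -25 0 0 0.008 30;0 0 -25 0 0 0 30;0 0 -15 0 0 0 30;0 0 -4 0 0 0 30;0 0 0 0 0 0 30;0 0 0 0 0 0 0;0 0 0 0 0 0 0;0 0 0 0 0 0 0;0 0 0 0 0 0 0;0 0 0 0 0 0 0",
  newtons=20,
)

```text
clock: 9.35
tcp_pos: [0.5617, 0.0033, 0.109]
tool_rot: [-3.132, -0.193, -0.036]
ft_force: [-0.1, 0.1, -1.5]
grip_width: 0.0137
```

Run:
```python
from h import *
status(); to(491.5,357,225,91.3)
```

```text
t 9.35 tcp [561.7   3.3 109. ] jaw (np.float64(-82.96070941106545), np.float64(-0.99973672041905)) q [ 0.36  0.27 -0.42  0.   -0.86  1.33] F [-0.1  0.1 -1.5] w 13.7 shaker-local [ 7.3 -0.6]
TO d_mm [-70.2 353.7 116. ] turn [-0.0037  0.0227 -0.1001]
```

Emit:
play_rows(
  rows="0 0 0 0 0 0 30;0 0 0 0 0 0 30;0 0 0 0 0 0 30;-3 0 -4 -0.002 0.011 0 30;-3 0 -4 -0.002 0.011 0 30;0 0 -2 0 0 0 30;0 0 0 0 0 0 30",
)

```text
clock: 10.05
tcp_pos: [0.5554, 0.0034, 0.0984]
tool_rot: [-3.135, -0.193, 0.002]
ft_force: [0.0, -0.2, -0.6]
grip_width: 0.0302
```

Run:
```python
from h import *
status(); to(553,0.5,99,97)
```

```text
t 10.05 tcp [555.4   3.4  98.4] jaw (np.float64(-82.95151275011523), np.float64(-0.9999991866280842)) q [ 0.36  0.28 -0.42 -0.   -0.87  1.34] F [ 0.  -0.2 -0.6] w 30.2 shaker-local [1.  0.2]
TO d_mm [-2.4 -2.9  0.6] turn [-0.0005 -0.0012 -0.0008]
```

Emit:
play_rows(
  rows="0 0 0 0 0 0 0;0 0 0 0 0 0 0;0 0 0 0 0 0 0;0 0 0 0 0 0 0;0 0 0 0 0 0 0;0 0 10 0 0 0 0;0 0 15 0 0 0 0;0 0 20 0 0 0 0;0 0 20 0 0 0 0;0 0 20 0 0 0 0;0 0 20 0 0 0 0;0 0 20 0 0 0 0;0 0 0 0 0 0 0",
)

```text
clock: 11.35
tcp_pos: [0.5535, 0.0026, 0.232]
tool_rot: [-3.136, -0.193, 0.003]
ft_force: [0.0, -0.3, -2.2]
grip_width: 0.0138
```

Run:
```python
from h import *
status(); to(491.5,357,225,91.3); wlook("c5")
```

```text
t 11.35 tcp [553.5   2.6 232. ] jaw (np.float64(-82.97116174593093), np.float64(-0.9999976183920073)) q [ 0.36  0.16 -0.25 -0.   -1.17  1.34] F [ 0.  -0.3 -2.2] w 13.8 shaker-local [-1.  -0.4]
TO d_mm [-62.  354.4  -7. ] turn [-0.0001 -0.0022 -0.1   ]
```

View pics/c5.png

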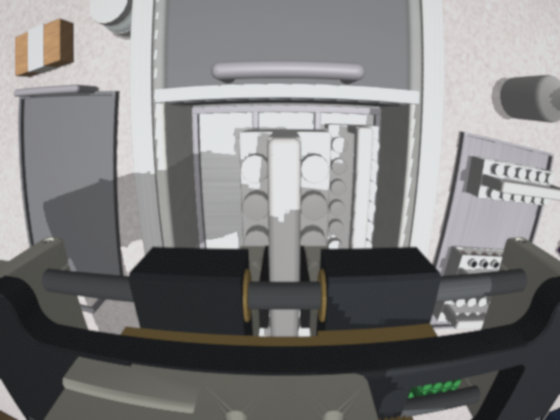

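Emit:
play_rows(
  rows="-2 12 0 0 0 0 0;-4 25 0 0 0 -0.008 0;-4 25 0 0 0 -0.008 0;-4 25 0 0 0 -0.008 0;-4 25 0 0 0 -0.008 0;-4 25 0 0 0 -0.008 0;-4 25 0 0 0 -0.008 0;-4 25 0 0 0 -0.008 0;-4 25 0 0 0 -0.008 0;-4 25 0 0 0 -0.008 0;-4 25 0 0 0 -0.008 0;-4 25 0 0 0 -0.008 0;-4 25 0 0 0 -0.008 0;-4 25 0 0 0 -0.008 0;-4 20 0 0 0 0 0;0 5 0 0 0 0 0;0 0 0 0 0 0 0",
)

```text
clock: 13.1
tcp_pos: [0.4769, 0.3819, 0.2121]
tool_rot: [3.128, 0.02, -0.046]
ft_force: [0.9, -0.4, -1.9]
grip_width: 0.014
```

Run:
```python
from h import *
status(); to(491.5,357,58,91.3)
```

```text
t 13.1 tcp [476.9 381.9 212.1] jaw (np.float64(-89.27285994354133), np.float64(-0.9994816085549723)) q [ 0.98  0.28 -0.12 -0.02 -1.19  0.61] F [ 0.9 -0.4 -1.9] w 14.0 shaker-local [-32.4 385.3]
TO d_mm [  14.6  -24.9 -154.1] turn [ 0.0139 -0.0291  0.0102]
```

Emit:
play_rows(
  rows="4 -7 -10 0.004 -0.008 0.003 0;4 -7 -20 0.004 -0.008 0.003 0;4 -7 -20 0.004 -0.008 0.003 0;3 -4 -20 0.002 -0.006 0 0;0 0 -20 0 0 0 0;0 0 -15 0 0 0 0;0 0 -10 0 0 0 0;0 0 0 0 0 0 0;0 0 0 0 0 0 0",
)

```text
clock: 14.0
tcp_pos: [0.4925, 0.349, 0.0934]
tool_rot: [3.14, 0.028, 0.002]
ft_force: [0.6, 0.5, -0.4]
grip_width: 0.0141
```

Run:
```python
from h import *
status(); to(491.5,357,58,91.3)
```

```text
t 14.0 tcp [492.5 349.   93.4] jaw (np.float64(-88.96406800535313), np.float64(-0.9999985542586604)) q [ 0.94  0.36 -0.32  0.   -0.89  0.65] F [ 0.6  0.5 -0.4] w 14.1 shaker-local [-20.8 350.8]
TO d_mm [ -1.    8.  -35.4] turn [0.0009 0.0014 0.0046]
```

Emit:
play_rows(
  rows="0 3 -8 0 0 0.002 0;0 3 -8 0 0 0.002 0;0 2 -8 0 0 0 0;0 0 -5 0 0 0 0;0 0 -3 0 0 0 0;0 0 -2 0 0 0 0;0 0 0 0 0 0 0",
)

```text
clock: 14.7
tcp_pos: [0.4933, 0.359, 0.0584]
tool_rot: [-3.14, -0.036, -0.006]
ft_force: [-0.8, -0.1, -1.7]
grip_width: 0.0138
```

Run:
```python
from h import *
status(); to(491.5,357,58,91.3)
```

```text
t 14.7 tcp [493.3 359.   58.4] jaw (np.float64(-88.66905786416524), np.float64(-0.9999923336402844)) q [ 0.95  0.41 -0.34  0.   -0.82  0.64] F [-0.8 -0.1 -1.7] w 13.8 shaker-local [-18.9 360.6]
TO d_mm [-1.8 -2.  -0.4] turn [-0.0015  0.0036 -0.0005]
```

Emit:
play_rows(
  rows="0 0 -1 0 0 0 0;0 0 -1 0 0 0 0;0 0 -1 0 0 0 0",
)

```text
clock: 15.0
tcp_pos: [0.4938, 0.3593, 0.056]
tool_rot: [-3.139, -0.037, -0.007]
ft_force: [0.2, -0.5, 1.9]
grip_width: 0.0135
```

Contact (z force changed sign). Release and rise.

Emit:
play_rows(
  rows="0 0 0 0 0 0 30;0 0 0 0 0 0 30;0 0 0 0 0 0 30;0 0 10 0 0 0 30;0 0 20 0 0 0 30;0 0 30 0 0 0 30;0 0 30 0 0 0 30;0 0 30 0 0 0 30;0 0 30 0 0 0 30;0 0 20 0 0 0 30;0 0 0 0 0 0 30",
)

```text
clock: 16.1
tcp_pos: [0.4938, 0.3584, 0.2395]
tool_rot: [-3.137, -0.038, -0.013]
ft_force: [0.4, 0.3, -0.1]
grip_width: 0.0297
```

Run:
```python
from h import *
status(); print(s2w(0,-.0645)*1000); x,y=s2w(0.0,-.0645)*1000; to(x,y,235,97)
wlook("c6")
```

```text
t 16.1 tcp [493.8 358.4 239.5] jaw (np.float64(-88.62103866358717), np.float64(-0.9999542900850195)) q [ 0.95  0.24 -0.13  0.   -1.19  0.64] F [ 0.4  0.3 -0.1] w 29.7 shaker-local [-18.4 360. ]
[561.98116214 -60.95291547]
TO d_mm [  68.2 -419.4   -4.5] turn [-0.0052  0.008   0.0981]
```

View pics/c6.png

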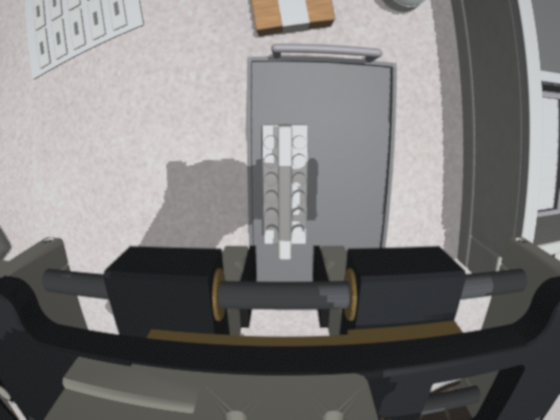

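Emit:
play_rows(
  rows="2 -12 0 0 0 0 28;4 -25 0 0 0 0.006 28;4 -25 0 0 0 0.006 28;4 -25 0 0 0 0.006 28;4 -25 0 0 0 0.006 28;4 -25 0 0 0 0.006 28;4 -25 0 0 0 0.006 28;4 -25 0 0 0 0.006 28;4 -25 0 0 0 0.006 28;4 -25 0 0 0 0.006 28;4 -25 0 0 0 0.006 28;4 -25 0 0 0 0.006 28;4 -25 0 0 0 0.006 28;4 -25 0 0 0 0.006 28;4 -25 0 0 0 0.006 28;4 -20 0 0 0 0.006 28;4 -12 0 0 0 0.006 28;0 -6 0 0 0 0 28;0 0 0 0 0 0 28;0 0 0 0 0 0 28",
)

```text
clock: 18.15
tcp_pos: [0.5454, -0.0723, 0.2217]
tool_rot: [3.128, 0.188, -0.035]
ft_force: [0.4, 0.6, 0.1]
grip_width: 0.028
```

Run:
```python
from h import *
st=status(); st,im,d=wlook("c7")
P=wcloud(st,d)
for b in bars(P,d,.116,.132): print(b,np.round(w2s(np.array(b[:2])/1000)*1000,1))
x,y=s2w(0.0,-.0655)*1000; to(x,y,165,97)
```

```text
t 18.15 tcp [545.4 -72.3 221.7] jaw (np.float64(-83.10122868448804), np.float64(-0.9997178290837625)) q [ 0.23  0.17 -0.26  0.   -1.17  1.46] F [0.4 0.6 0.1] w 28.0 shaker-local [-17.8 -73.9]
(714.9, -301.8, 28, 27, np.float64(113.4), 128.9, 597, array([ 713.8, -298.7])) [ 123.6 -321.7]
(558.5, 2.9, 203, 172, np.float64(128.5), 125.5, 2957, array([587. ,  57.2])) [ 4.  -0.7]
(559.4, -63.2, 138, 13, np.float64(7.1), 125.3, 2865, array([565.2, -62.8])) [ -2.8 -66.4]
(579.7, -95.7, 41, 1, np.float64(6.1), 130.0, 141, array([580.9, -95.2])) [  13.5 -101.1]
(476.0, -80.8, 46, 1, np.float64(96.6), 120.3, 180, array([475.8, -79.9])) [-87.7 -74.1]
(433.8, -97.3, 38, 30, np.float64(99.6), 123.9, 398, array([437.1, -94.3])) [-131.6  -85.5]
TO d_mm [ 16.7  10.2 -56.8] turn [ 0.0089 -0.022   0.0015]
```

View pics/c7.png

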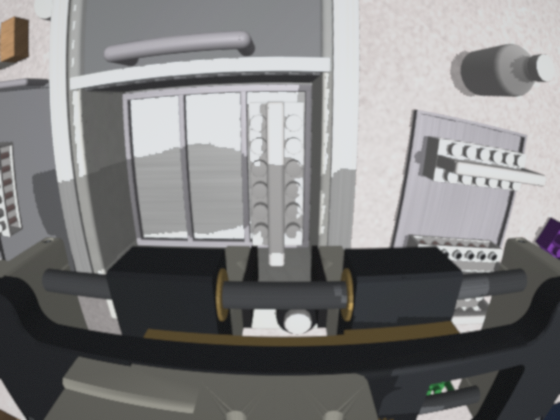

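Run:
```python
from h import *
x,y=s2w(-0.002,-.0637)*1000; to(x,y,170,97)
```

```text
TO d_mm [ 14.5  11.8 -51.8] turn [ 0.0089 -0.022   0.0015]
```

Emit:
play_rows(
  rows="5 4 -10 0.003 -0.007 0 26;5 4 -10 0.003 -0.007 0 26;4 3 -10 0.003 -0.007 0 26;0 0 -10 0 0 0 26;0 0 -6 0 0 0 26;0 0 -2 0 0 0 26;0 0 0 0 0 0 26",
)

```text
clock: 18.9
tcp_pos: [0.5599, -0.0571, 0.1682]
tool_rot: [-3.134, -0.195, 0.001]
ft_force: [0.2, -0.7, 0.0]
grip_width: 0.026
```

Run:
```python
from h import *
status();x,y=s2w(-0.002,-.0637)*1000; to(x,y,99,97)
```

```text
t 18.9 tcp [559.9 -57.1 168.2] jaw (np.float64(-82.86460505188333), np.float64(-0.9999990225564713)) q [ 0.25  0.22 -0.32 -0.   -1.03  1.45] F [ 0.2 -0.7  0. ] w 26.0 shaker-local [ -1.6 -60.4]
TO d_mm [  0.   -3.3 -69.2] turn [-0.0011 -0.0008 -0.0024]
```

Emit:
play_rows(
  rows="0 -2 -4 0 0 0 26;0 -1 -6 0 0 0 26;0 0 -6 0 0 0 26;0 0 -6 0 0 0 26;0 0 -4 0 0 0 26;0 0 0 0 0 0 26;0 0 0 0 0 0 26",
)

```text
clock: 19.6
tcp_pos: [0.5602, -0.0607, 0.1407]
tool_rot: [-3.134, -0.195, -0.001]
ft_force: [0.4, -0.1, -0.1]
grip_width: 0.026
```

Run:
```python
from h import *
status();x,y=s2w(-0.002,-.0637)*1000; to(x,y,99,97); wlook('c8')
```

```text
t 19.6 tcp [560.2 -60.7 140.7] jaw (np.float64(-82.89554837238633), np.float64(-0.9999990809385718)) q [ 0.24  0.25 -0.35 -0.   -0.97  1.46] F [ 0.4 -0.1 -0.1] w 26.0 shaker-local [ -1.7 -64.1]
TO d_mm [ -0.3   0.3 -41.7] turn [-0.0013  0.0005 -0.0018]
```

View pics/c8.png

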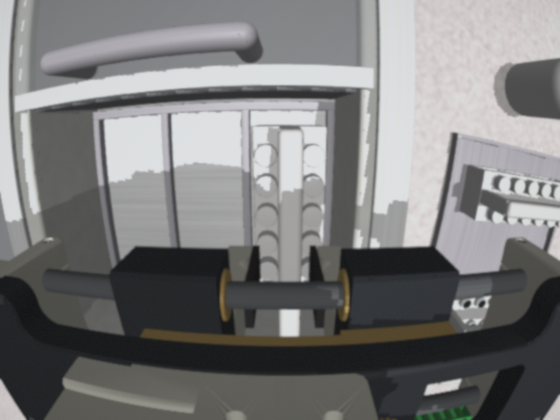

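Emit:
play_rows(
  rows="0 0 -6 0 0 0 26;0 0 -7 0 0 0 26;0 0 -7 0 0 0 26;0 0 -7 0 0 0 26;0 0 -7 0 0 0 26;0 0 -5 0 0 0 26;0 0 -2 0 0 0 26;0 0 0 0 0 0 26",
)

```text
clock: 20.45
tcp_pos: [0.5599, -0.0607, 0.0957]
tool_rot: [-3.134, -0.195, -0.0]
ft_force: [0.3, -0.0, 0.5]
grip_width: 0.0259
```

Run:
```python
from h import *
status();x,y=s2w(-0.002,-.0637)*1000; to(x,y,99,97)
```

```text
t 20.45 tcp [559.9 -60.7  95.7] jaw (np.float64(-82.89053962039476), np.float64(-0.9999992800164142)) q [ 0.24  0.3  -0.41 -0.   -0.87  1.46] F [ 0.3 -0.   0.5] w 25.9 shaker-local [ -2. -64.]
TO d_mm [-0.   0.3  3.3] turn [-0.0012 -0.     -0.0019]
```

Emit:
play_rows(
  rows="0 -1 2 0 0 0 26;0 0 0 0 0 0 0;0 0 0 0 0 0 0;0 0 0 0 0 0 0;0 0 0 0 0 0 0;0 0 0 0 0 0 0;0 0 0 0 0 0 0;0 0 6 0 0 0 0;0 0 10 0 0 0 0;0 0 15 0 0 0 0;0 0 20 0 0 0 0;0 0 20 0 0 0 0;0 0 20 0 0 0 0;0 0 20 0 0 0 0;0 0 15 0 0 0 0;0 0 6 0 0 0 0;0 0 0 0 0 0 0",
)

```text
clock: 22.15
tcp_pos: [0.5589, -0.062, 0.242]
tool_rot: [-3.134, -0.194, -0.005]
ft_force: [-0.1, -0.5, -2.3]
grip_width: 0.0138
```

Run:
```python
from h import *
status(); to(492.5,277,235,91.3); im,d=look("top","c9t"); P=cloud("top",d)
m=np.zeros(d.shape,bool); m[170:262,115:175]=1
print('fin',bars(P,d,.072,.1,m,30))
m=np.zeros(d.shape,bool); m[170:262,280:335]=1
print('waiting'); 
for b in bars(P,d,.072,.1,m,40): print(b)
cv2.imwrite("pics/c9tc.png",cv2.resize(im[100:270,110:340],None,fx=3.4,fy=3.4,interpolation=cv2.INTER_CUBIC))
```

```text
t 22.15 tcp [558.9 -62.  242. ] jaw (np.float64(-82.89860603057241), np.float64(-0.9999926384037057)) q [ 0.24  0.16 -0.22 -0.   -1.19  1.46] F [-0.1 -0.5 -2.3] w 13.8 shaker-local [ -3.2 -65.1]
TO d_mm [-66.4 339.   -7. ] turn [-0.0017  0.0034 -0.1013]
fin [(487.7, 358.2, 132, 14, np.float64(1.8), 84.1, 168, array([488.6, 357.2]))]
waiting
(595.8, -312.0, 136, 11, np.float64(93.3), 83.4, 143, array([ 594.9, -312.7]))
(464.9, -314.6, 131, 9, np.float64(91.2), 84.0, 136, array([ 464.4, -315.8]))
(405.0, -311.6, 132, 8, np.float64(90.5), 84.1, 145, array([ 404.9, -310.3]))
```

View pics/c9tc.png

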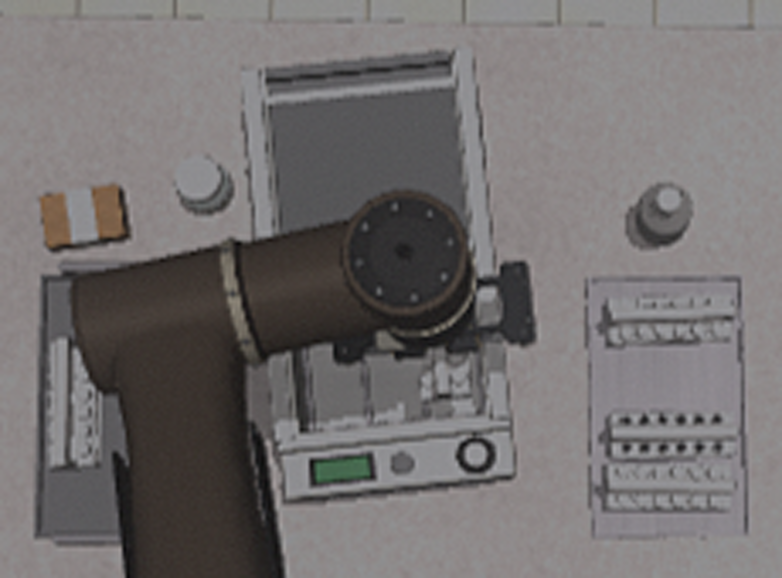

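Emit:
play_rows(
  rows="-2 12 0 0 0 0 0;-4 22 0 0 0 -0.007 0;-4 22 0 0 0 -0.007 0;-4 22 1 0 0 -0.007 0;-4 22 1 0 0 -0.007 0;-4 22 1 0 0 -0.007 0;-4 22 1 0 0 -0.007 0;-4 22 1 0 0 -0.007 0;-4 22 1 0 0 -0.007 0;-4 22 1 0 0 -0.007 0;-4 22 1 0 0 -0.007 0;-4 22 1 0 0 -0.007 0;-4 22 1 0 0 -0.007 0;-4 22 0 0 0 -0.007 0;-4 18 0 0 0 -0.004 0;-2 10 0 0 0 0 0;0 5 0 0 0 0 0;0 2 0 0 0 0 0;0 0 0 0 0 0 0",
)

```text
clock: 24.1
tcp_pos: [0.4826, 0.287, 0.2328]
tool_rot: [3.131, 0.037, -0.039]
ft_force: [-0.3, -0.2, -1.7]
grip_width: 0.0137
```

Run:
```python
from h import *
status(); to(492.5,274,57,91.3)
```

```text
t 24.1 tcp [482.6 287.  232.8] jaw (np.float64(-88.62197214936043), np.float64(-0.9996292056476143)) q [ 0.88  0.19 -0.21 -0.01 -1.2   0.72] F [-0.3 -0.2 -1.7] w 13.7 shaker-local [-37.9 290.4]
TO d_mm [   9.9  -13.  -175.8] turn [ 0.0107 -0.025  -0.0012]
```

Emit:
play_rows(
  rows="3 -4 -8 0.003 -0.008 0 0;3 -4 -16 0.003 -0.008 0 0;3 -4 -20 0.003 -0.008 0 0;0 0 -20 0 0 0 0;0 0 -20 0 0 0 0;0 0 -20 0 0 0 0;0 0 -16 0 0 0 0;0 0 -10 0 0 0 0;0 0 -5 0 0 0 0;0 0 0 0 0 0 0;0 0 0 0 0 0 0",
)

```text
clock: 25.2
tcp_pos: [0.4941, 0.2649, 0.0914]
tool_rot: [-3.141, -0.025, -0.007]
ft_force: [0.5, 0.4, -0.9]
grip_width: 0.014
```

Run:
```python
from h import *
status(); to(492.5,274,56,91.3)
```

```text
t 25.2 tcp [494.1 264.9  91.4] jaw (np.float64(-89.09221466299951), np.float64(-0.9999901211510303)) q [ 0.84  0.3  -0.42  0.   -0.85  0.74] F [ 0.5  0.4 -0.9] w 14.0 shaker-local [-29.1 267.1]
TO d_mm [ -1.6   9.1 -35.4] turn [-0.0006  0.0044  0.0068]
```

Emit:
play_rows(
  rows="0 3 -6 0 0 0.003 0;-1 3 -7 0 0 0.003 0;0 3 -7 0 0 0 0;0 0 -6 0 0 0 0;0 0 -4 0 0 0 0;0 0 -2 0 0 0 0;0 0 -1 0 0 0 0;0 0 0 0 0 0 0",
)

```text
clock: 26.0
tcp_pos: [0.4938, 0.276, 0.0571]
tool_rot: [-3.139, -0.037, -0.011]
ft_force: [-0.3, -0.1, -2.8]
grip_width: 0.0141
```

Emit:
play_rows(
  rows="0 0 -1 0 0 0 0;0 0 -1 0 0 0 0;0 0 -1 0 0 0 0",
)

```text
clock: 26.3
tcp_pos: [0.4943, 0.2758, 0.0559]
tool_rot: [-3.139, -0.038, -0.012]
ft_force: [-5.5, -1.1, 10.6]
grip_width: 0.014
```

Contact. Release and rise.

Emit:
play_rows(
  rows="0 0 0 0 0 0 30;0 0 0 0 0 0 30;0 0 0 0 0 0 30;0 0 8 0 0 0 30;0 0 15 0 0 0 30;0 0 20 0 0 0 30;0 0 25 0 0 0 30;0 0 25 0 0 0 30;0 0 25 0 0 0 30;0 0 25 0 0 0 30;0 0 15 0 0 0 30;0 0 5 0 0 0 30;0 0 0 0 0 0 30",
)

```text
clock: 27.6
tcp_pos: [0.4949, 0.2757, 0.2314]
tool_rot: [-3.135, -0.038, -0.019]
ft_force: [-0.4, -0.7, 0.7]
grip_width: 0.0299
```

Run:
```python
from h import *
status(); wlook("d1"); to(595,-300,235,3.5)
```

```text
t 27.6 tcp [494.9 275.7 231.4] jaw (np.float64(-88.5973145141608), np.float64(-0.9999063571217635)) q [ 0.86  0.17 -0.24  0.01 -1.15  0.74] F [-0.4 -0.7  0.7] w 29.9 shaker-local [-27.1 277.7]
TO d_mm [ 100.3 -575.5    4.2] turn [ 0.0046  0.0136 -1.534 ]
```

View pics/d1.png

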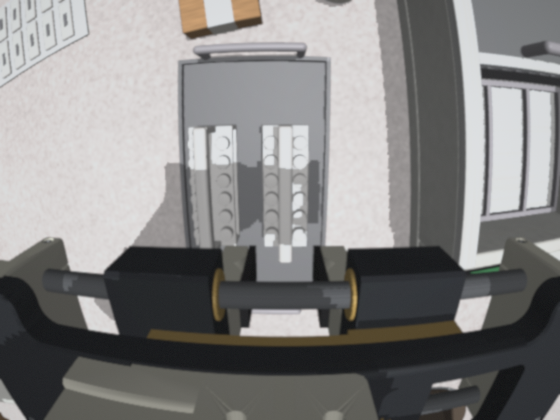

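Run:
```python
from h import *
P=np.load("P.npy"); d=np.load("d.npy")
Q=P[140:180,285:325].reshape(-1,3); Q=Q[(d[140:180,285:325].reshape(-1)>0)]
for lo,hi in [(.02,.06),(.06,.085),(.085,.1),(.1,.115),(.115,.14)]:
    q=Q[(Q[:,2]>lo)&(Q[:,2]<hi)]; print(lo,len(q), np.round(np.percentile(q[:,0],[2,50,98]),3),np.round(np.percentile(q[:,1],[2,50,98]),3)) if len(q) else 0
im=cv2.imread("pics/c9t.png"); cv2.imwrite("pics/d2.png",cv2.resize(im[170:270,270:345],None,fx=6,fy=6,interpolation=cv2.INTER_CUBIC))
```

```text
0.02 32 [0.685 0.691 0.712] [-0.328 -0.29  -0.272]
0.06 58 [0.684 0.698 0.739] [-0.33  -0.293 -0.273]
0.085 73 [0.69  0.708 0.741] [-0.326 -0.299 -0.278]
0.1 21 [0.697 0.703 0.723] [-0.319 -0.298 -0.285]
0.115 44 [0.701 0.713 0.727] [-0.315 -0.3   -0.289]
```

View pics/d2.png

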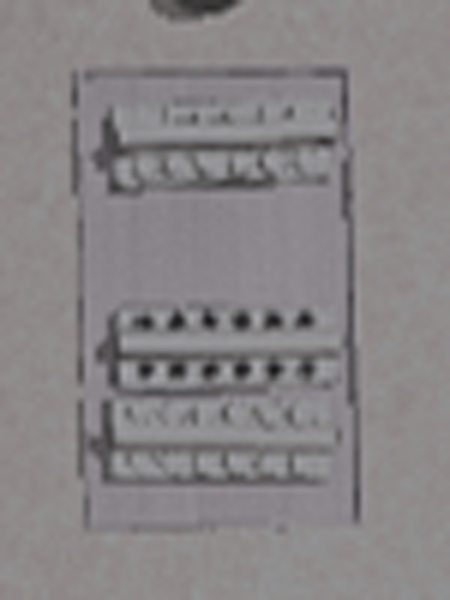

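Emit:
play_rows(
  rows="2 -12 1 0 0 -0.03 34;4 -22 1 0 0 -0.06 34;4 -22 1 0 0 -0.06 34;4 -22 1 0 0 -0.06 34;4 -22 1 0 0 -0.06 34;4 -22 1 0 0 -0.06 34;4 -22 1 0 0 -0.06 34;4 -22 1 0 0 -0.06 34;4 -22 1 0 0 -0.06 34;4 -22 1 0 0 -0.06 34;4 -22 1 0 0 -0.06 34;4 -22 1 0 0 -0.06 34;4 -22 1 0 0 -0.06 34;4 -22 1 0 0 -0.06 34;4 -22 1 0 0 -0.06 34;4 -22 1 0 0 -0.06 34;4 -22 1 0 0 -0.06 34;4 -22 1 0 0 -0.06 34;4 -22 1 0 0 -0.06 34;2 -10 0 0 0 -0.03 34",
)

```text
clock: 29.65
tcp_pos: [0.5576, -0.1721, 0.2267]
tool_rot: [2.589, -1.748, -0.041]
ft_force: [-0.7, 0.1, 1.0]
grip_width: 0.0338
```

Run:
```python
from h import *
status(); to(590,-300,235,3.2)
```

```text
t 29.65 tcp [ 557.6 -172.1  226.7] jaw (np.float64(-158.02511116882044), np.float64(-0.9995011818087666)) q [ 0.03  0.23 -0.17 -0.   -1.2   0.35] F [-0.7  0.1  1. ] w 33.8 shaker-local [ -17.4 -174.4]
TO d_mm [  32.4 -127.9    8.3] turn [-0.0052 -0.0313 -0.3275]
```

Emit:
play_rows(
  rows="4 -16 1 0 -0.004 -0.04 34;4 -16 1 0 -0.004 -0.04 34;4 -16 1 0 -0.004 -0.04 34;4 -16 1 0 -0.004 -0.04 34;4 -16 1 0 -0.004 -0.04 34;4 -16 1 0 -0.004 -0.04 34;4 -14 1 0 -0.004 -0.04 34;2 -8 0 0 0 -0.03 34;0 0 0 0 0 0 34;0 0 0 0 0 0 34",
)

```text
clock: 30.65
tcp_pos: [0.5874, -0.3007, 0.2302]
tool_rot: [-2.27, 2.17, 0.015]
ft_force: [0.1, -0.3, 0.6]
grip_width: 0.0341
```

Run:
```python
from h import *
st=status(); st,im,d=wlook("d3"); P=wcloud(st,d)
for b in bars(P,d,.07,.092): 
    if b[1]<-200: print(b)
to(590,-312,120,3.2)
```

```text
t 30.65 tcp [ 587.4 -300.7  230.2] jaw (np.float64(-177.4233345584711), np.float64(-0.9999525383206389)) q [-0.18  0.34 -0.01 -0.01 -1.23  0.23] F [ 0.1 -0.3  0.6] w 34.1 shaker-local [  -3.  -305.6]
(597.8, -311.5, 137, 13, np.float64(93.2), 83.4, 2036, array([ 597.9, -315.6]))
(467.5, -315.2, 137, 15, np.float64(91.4), 83.1, 2086, array([ 468.8, -318.2]))
(408.7, -313.1, 134, 15, np.float64(90.2), 83.0, 1871, array([ 410.7, -317. ]))
(236.9, -323.4, 138, 17, np.float64(93.4), 79.3, 913, array([ 240.5, -315.2]))
(708.9, -305.4, 57, 47, np.float64(121.0), 84.6, 1055, array([ 700.5, -311.4]))
TO d_mm [   2.7  -11.5 -110.2] turn [-0.0075 -0.0063  0.0106]
```

View pics/d3.png

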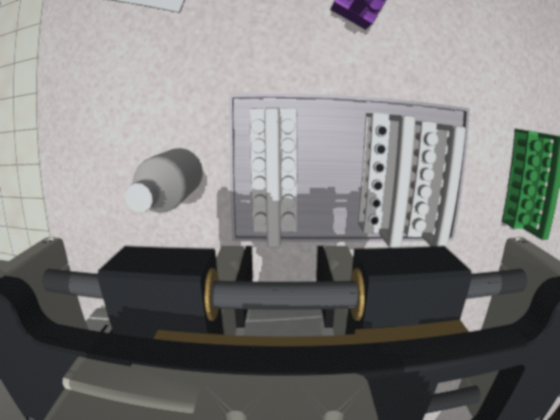

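Emit:
play_rows(
  rows="1 -4 -8 -0.004 -0.003 0.005 34;1 -4 -16 -0.004 -0.003 0.005 34;1 -3 -18 0 0 0 34;1 -1 -18 0 0 0 34;0 0 -18 0 0 0 34;0 0 -14 0 0 0 34;0 0 -8 0 0 0 34;0 0 -4 0 0 0 34;0 0 0 0 0 0 34;0 0 0 0 0 0 34",
)

```text
clock: 31.7
tcp_pos: [0.5916, -0.3088, 0.1213]
tool_rot: [-2.294, 2.146, -0.005]
ft_force: [0.7, 0.7, -0.3]
grip_width: 0.0339
```

Run:
```python
from h import *
st=status();to(592.5,-312,60,3.2)
```

```text
t 31.7 tcp [ 591.6 -308.8  121.3] jaw (np.float64(-176.1854900236239), np.float64(-0.9999942278089822)) q [-0.19  0.42 -0.14  0.   -1.    0.25] F [ 0.7  0.7 -0.3] w 33.9 shaker-local [ 3.000e-01 -3.142e+02]
TO d_mm [  0.9  -3.2 -61.3] turn [ 0.0018  0.0029 -0.0107]
```

Emit:
play_rows(
  rows="0 -1 -6 0.001 0.001 -0.005 34;0 -1 -10 0.001 0.001 -0.005 34;0 -1 -10 0 0 0 34;0 0 -10 0 0 0 34;0 0 -8 0 0 0 34;0 0 -6 0 0 0 34;0 0 -4 0 0 0 34;0 0 -2 0 0 0 34;0 0 0 0 0 0 34",
)

```text
clock: 32.6
tcp_pos: [0.5919, -0.3124, 0.0611]
tool_rot: [-2.282, 2.158, -0.003]
ft_force: [-0.2, 0.2, 0.5]
grip_width: 0.0341
```

Run:
```python
from h import *
st=status();to(592.5,-312,60,3.2); wlook("d4")
```

```text
t 32.6 tcp [ 591.9 -312.4   61.1] jaw (np.float64(-176.8075567164298), np.float64(-0.9999978366341667)) q [-0.2   0.48 -0.2  -0.   -0.89  0.25] F [-0.2  0.2  0.5] w 34.1 shaker-local [ 2.000e-01 -3.177e+02]
TO d_mm [ 0.6  0.4 -1.1] turn [0.0002 0.0021 0.0001]
```

View pics/d4.png

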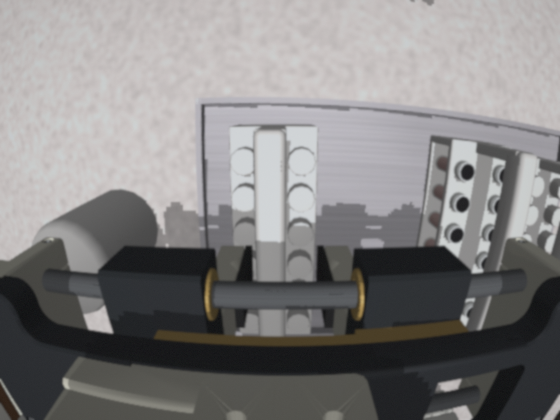

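Emit:
play_rows(
  rows="0 0 -2 0 0 0 0;0 0 0 0 0 0 0;0 0 0 0 0 0 0;0 0 0 0 0 0 0;0 0 0 0 0 0 0;0 0 0 0 0 0 0;0 0 0 0 0 0 0;0 0 8 0 0 0 0;0 0 14 0 0 0 0;0 0 20 0 0 0 0;0 0 20 0 0 0 0;0 0 20 0 0 0 0;0 0 20 0 0 0 0;0 0 20 0 0 0 0;0 0 20 0 0 0 0;0 0 14 0 0 0 0;0 0 8 0 0 0 0;0 0 2 0 0 0 0;0 0 0 0 0 0 0",
  newtons=25,
)

```text
clock: 34.55
tcp_pos: [0.5917, -0.3128, 0.2457]
tool_rot: [-2.279, 2.154, -0.017]
ft_force: [0.1, -0.1, -2.3]
grip_width: 0.0138
```

Run:
```python
from h import *
st=status();wlook("d5"); x,y=s2w(-.0,-.064)*1000; to(x,y,240,96.75)
```

```text
t 34.55 tcp [ 591.7 -312.8  245.7] jaw (np.float64(-176.79048839939938), np.float64(-0.9999264899244938)) q [-0.2   0.33  0.02  0.   -1.24  0.25] F [ 0.1 -0.1 -2.3] w 13.8 shaker-local [-1.000e-01 -3.181e+02]
TO d_mm [-29.7 252.3  -5.4] turn [ 0.0111  0.0066 -1.509 ]
```

View pics/d5.png

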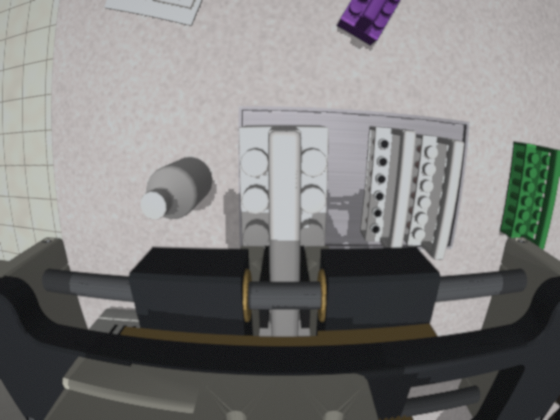

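Emit:
play_rows(
  rows="-1 10 0 0 0 0.05 0;-2 18 1 0 0 0.1 0;-2 18 1 0 0 0.1 0;-2 18 1 0 0 0.1 0;-2 18 1 0 0 0.1 0;-2 18 1 0 0 0.1 0;-2 18 1 0 0 0.1 0;-2 18 1 0 0 0.1 0;-2 18 1 0 0 0.1 0;-2 18 1 0 0 0.1 0;-2 18 1 0 0 0.1 0;-2 18 1 0 0 0.1 0;-2 18 1 0 0 0.1 0;-2 18 1 0 0 0.1 0;-2 18 0 0 0 0.1 0;-2 18 0 0 0 0.08 0;-2 12 0 0 0 0.05 0;-2 6 0 0 0 0.03 0;0 0 0 0 0 0 0;0 0 0 0 0 0 0",
)

```text
clock: 36.6
tcp_pos: [0.5449, -0.0033, 0.2381]
tool_rot: [3.123, 0.248, -0.035]
ft_force: [-0.5, -0.6, -1.2]
grip_width: 0.0141
```

Run:
```python
from h import *
st=status();x,y=s2w(-.0,-.0)*1000; to(x,y,170,96.75)
```

```text
t 36.6 tcp [544.9  -3.3 238.1] jaw (np.float64(-80.92044958532563), np.float64(-0.9997079759237999)) q [ 0.36  0.15 -0.24  0.   -1.2   1.37] F [-0.5 -0.6 -1.2] w 14.1 shaker-local [-10.2  -5.3]
TO d_mm [  9.5   6.4 -68.1] turn [ 0.0098 -0.0221 -0.0406]
```

Emit:
play_rows(
  rows="3 2 -3 0.003 -0.007 -0.013 0;3 2 -3 0.003 -0.007 -0.013 0;3 2 -3 0.003 -0.007 -0.013 0;0 0 -2 0 0 0 0;0 0 0 0 0 0 0;0 0 0 0 0 0 0",
)

```text
clock: 37.2
tcp_pos: [0.5548, 0.0011, 0.2256]
tool_rot: [3.136, 0.173, 0.0]
ft_force: [-0.0, 1.2, -1.7]
grip_width: 0.0137
```

Run:
```python
from h import *
def load(n):
    z=np.load(f"pics/{n}.npz"); return dict(tcp_pos=z['p'],tool_rot=z['r']),z['d'],z['im']
for n in ("c7","c8"):
    st,d,im=load(n); P=wcloud(st,d)
    c,s=np.cos(YAW),np.sin(YAW); q=P[...,:2]-O; L=np.stack([c*q[...,0]+s*q[...,1],-s*q[...,0]+c*q[...,1]],-1)
    m=(P[...,2]>.051)&(P[...,2]<.06)&(abs(L[...,0])<.06)&(abs(L[...,1])<.1)&(d>0)
    for lo,hi in [(-.03,0.0),(0,.03),(.03,.06)]:
        k=m&(L[...,0]>lo)&(L[...,0]<hi); h,e=np.histogram(L[k][:,1]*1000,bins=np.arange(-100,101,2)); print(n,lo,[(e[i],int(h[i])) for i in range(len(h)) if h[i]>5])
    m=(P[...,2]>.051)&(P[...,2]<.06)&(abs(L[...,0])<.1)&(abs(L[...,1]-.03)<.04)&(d>0)
    h,e=np.histogram(L[m][:,0]*1000,bins=np.arange(-100,101,2)); print('x',[(e[i],int(h[i])) for i in range(len(h)) if h[i]>25])
st=status();x,y=s2w(-.0,-.0)*1000; to(x,y,170,96.75); wlook("d6")
```

```text
c7 -0.03 [(np.int64(-100), 43), (np.int64(-98), 53), (np.int64(-96), 55), (np.int64(-36), 61), (np.int64(-34), 56), (np.int64(-32), 52), (np.int64(26), 17), (np.int64(28), 59), (np.int64(30), 52), (np.int64(32), 48), (np.int64(90), 13), (np.int64(92), 64), (np.int64(94), 37), (np.int64(96), 37), (np.int64(98), 79)]
c7 0 [(np.int64(-100), 43), (np.int64(-98), 58), (np.int64(-96), 59), (np.int64(-94), 21), (np.int64(-36), 63), (np.int64(-34), 57), (np.int64(-32), 53), (np.int64(-30), 10), (np.int64(26), 7), (np.int64(28), 67), (np.int64(30), 51), (np.int64(32), 45), (np.int64(90), 16), (np.int64(92), 60), (np.int64(94), 49), (np.int64(96), 29), (np.int64(98), 91)]
c7 0.03 [(np.int64(-100), 43), (np.int64(-98), 60), (np.int64(-96), 65), (np.int64(-94), 18), (np.int64(-36), 60), (np.int64(-34), 62), (np.int64(-32), 58), (np.int64(-30), 7), (np.int64(26), 11), (np.int64(28), 70), (np.int64(30), 56), (np.int64(32), 43), (np.int64(90), 10), (np.int64(92), 64), (np.int64(94), 48), (np.int64(96), 35), (np.int64(98), 87)]
x [(np.int64(-86), 77), (np.int64(-84), 115), (np.int64(-82), 114), (np.
[... 896 characters left out ...]
(-100), 88), (np.int64(-98), 98), (np.int64(-96), 102), (np.int64(-94), 17), (np.int64(-36), 115), (np.int64(-34), 102), (np.int64(-32), 99), (np.int64(-30), 11), (np.int64(26), 13), (np.int64(28), 122), (np.int64(30), 85), (np.int64(32), 80), (np.int64(90), 27), (np.int64(92), 105), (np.int64(94), 68), (np.int64(96), 50), (np.int64(98), 152)]
x [(np.int64(78), 154), (np.int64(80), 240), (np.int64(82), 234), (np.int64(84), 224), (np.int64(86), 45)]
t 37.2 tcp [554.8   1.1 225.6] jaw (np.float64(-83.67776180807694), np.float64(-0.9999999319208488)) q [ 0.36  0.16 -0.26  0.   -1.15  1.33] F [-0.   1.2 -1.7] w 13.7 shaker-local [ 0.1 -2. ]
TO d_mm [ -0.4   2.  -55.6] turn [0.0004 0.0001 0.0075]
```

View pics/d6.png

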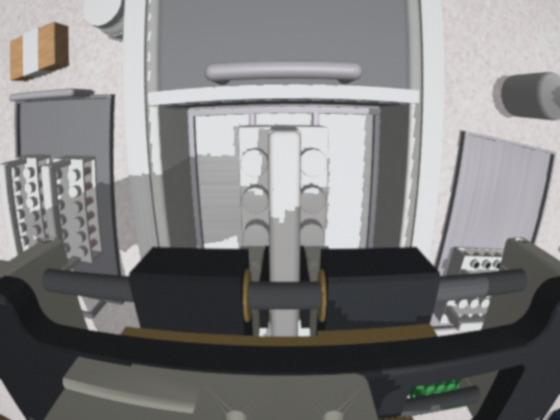

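Emit:
play_rows(
  rows="0 1 -6 0 0 0.008 0;0 0 -12 0 0 0 0;0 0 -12 0 0 0 0;0 0 -12 0 0 0 0;0 0 -12 0 0 0 0;0 0 -12 0 0 0 0;0 0 -10 0 0 0 0;0 0 -6 0 0 0 0;0 0 -3 0 0 0 0;0 0 0 0 0 0 0;0 0 0 0 0 0 0",
)

```text
clock: 38.35
tcp_pos: [0.5538, 0.002, 0.1317]
tool_rot: [3.135, 0.187, -0.004]
ft_force: [-0.0, 0.1, -2.1]
grip_width: 0.0137
```

Run:
```python
from h import *
st=status();x,y=s2w(-.0003,-.0012)*1000; to(x,y,101,97)
```

```text
t 38.35 tcp [553.8   2.  131.7] jaw (np.float64(-83.1608295431063), np.float64(-0.9999965186815784)) q [ 0.36  0.24 -0.38  0.   -0.94  1.33] F [-0.   0.1 -2.1] w 13.7 shaker-local [-0.7 -1.1]
TO d_mm [  0.5  -0.1 -30.7] turn [ 0.0012 -0.0024  0.0028]
```

Emit:
play_rows(
  rows="0 0 -4 0 0 0.003 0;0 0 -6 0 0 0 0;0 0 -6 0 0 0 0;0 0 -5 0 0 0 0;0 0 -3 0 0 0 0;0 0 -2 0 0 0 0;0 0 0 0 0 0 0",
)

```text
clock: 39.05
tcp_pos: [0.5544, 0.0021, 0.1044]
tool_rot: [3.135, 0.193, -0.001]
ft_force: [-0.1, -0.6, -1.6]
grip_width: 0.0138
```

Run:
```python
from h import *
st=status();x,y=s2w(-.0003,-.0012)*1000; to(x,y,101,97)
```

```text
t 39.05 tcp [554.4   2.1 104.4] jaw (np.float64(-82.96727090737441), np.float64(-0.9999997811918083)) q [ 0.36  0.27 -0.42  0.   -0.88  1.34] F [-0.1 -0.6 -1.6] w 13.8 shaker-local [-0.1 -1. ]
TO d_mm [-0.2 -0.2 -3.4] turn [ 0.0006 -0.0003 -0.0006]
```

Emit:
play_rows(
  rows="0 0 -1 0 0 0 0;0 0 -1 0 0 0 0;0 0 -1 0 0 0 0;0 0 -1 0 0 0 0",
)

```text
clock: 39.45
tcp_pos: [0.5548, 0.0023, 0.1013]
tool_rot: [3.135, 0.193, 0.001]
ft_force: [-6.3, 2.8, 12.9]
grip_width: 0.0141
```

Emit:
play_rows(
  rows="0 0 0 0 0 0 28;0 0 0 0 0 0 28;0 0 0 0 0 0 28;0 0 8 0 0 0 28;0 0 15 0 0 0 28;0 0 20 0 0 0 28;0 0 25 0 0 0 28;0 0 25 0 0 0 28;0 0 25 0 0 0 28;0 0 15 0 0 0 28;0 0 5 0 0 0 28;0 0 0 0 0 0 28",
)

```text
clock: 40.65
tcp_pos: [0.5548, 0.0016, 0.2494]
tool_rot: [3.135, 0.193, 0.006]
ft_force: [0.1, 0.6, -0.7]
grip_width: 0.028
```

Run:
```python
from h import *
st=status();st,im,d=wlook("d7"); P=wcloud(st,d)
for b in bars(P,d,.116,.132)[:6]: print(b,np.round(w2s(np.array(b[:2])/1000)*1000,1))
to(409,-300,235,0.5)
```

```text
t 40.65 tcp [554.8   1.6 249.4] jaw (np.float64(-82.93906708916468), np.float64(-0.9999915231626709)) q [ 0.36  0.14 -0.22  0.   -1.2   1.34] F [ 0.1  0.6 -0.7] w 28.0 shaker-local [ 0.2 -1.6]
(711.8, -292.0, 22, 8, np.float64(16.5), 121.0, 66, array([ 712.5, -290.7])) [ 121.6 -311.6]
(575.0, 4.3, 203, 138, np.float64(97.1), 125.6, 2253, array([596.7,   5.1])) [20.6 -1.2]
(555.0, 3.8, 138, 13, np.float64(7.3), 125.3, 2272, array([559.2,   4.1])) [0.7 0.6]
(426.6, -18.3, 22, 22, np.float64(1.3), 123.3, 347, array([427.5, -18.2])) [-129.4   -6.2]
TO d_mm [-145.6 -301.5  -13.9] turn [-0.0019  0.0034  1.4562]
```

View pics/d7.png

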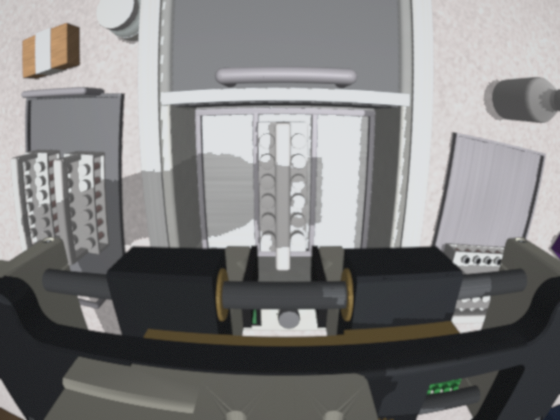

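Run:
```python
from h import *
im=cv2.imread("pics/d7.png"); cv2.imwrite("pics/d7c.png",cv2.resize(im[80:250,0:180],None,fx=4,fy=3.4,interpolation=cv2.INTER_CUBIC))
im,d=look("top","d8"); P=cloud("top",d)
m=np.zeros(d.shape,bool); m[165:262,112:180]=1
print('fin',bars(P,d,.072,.1,m,20))
m=np.zeros(d.shape,bool); m[165:262,280:340]=1
print('wait',bars(P,d,.072,.1,m,20))
cv2.imwrite("pics/d8c.png",cv2.resize(im[100:270,110:340],None,fx=3.4,fy=3.4,interpolation=cv2.INTER_CUBIC))
```

```text
fin []
wait [(690.0, -301.5, 42, 11, np.float64(87.6), 82.4, 43, array([ 690.5, -300.6])), (464.4, -315.0, 133, 10, np.float64(91.5), 84.3, 139, array([ 464.4, -317.9])), (405.0, -311.6, 131, 8, np.float64(90.7), 83.2, 144, array([ 404.8, -311. ]))]
```

View pics/d7c.png

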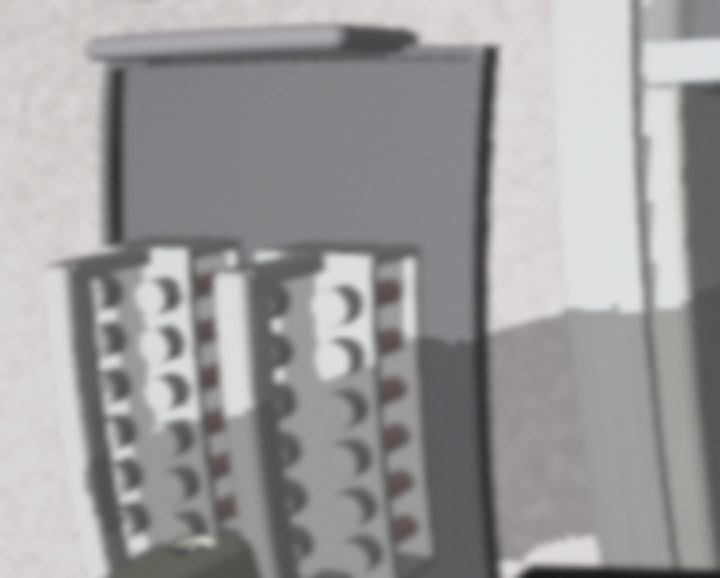

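View pics/d8c.png

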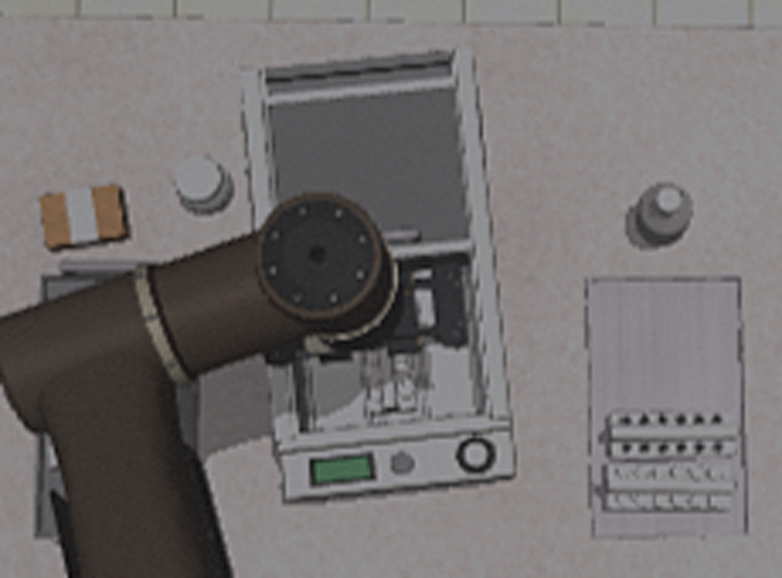

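Emit:
play_rows(
  rows="-4 -8 0 0 0 -0.05 30;-8 -16 0 0 0 -0.1 30;-8 -16 0 0 0 -0.1 30;-8 -16 0 0 0 -0.1 30;-8 -16 0 0 0 -0.1 30;-8 -16 0 0 0 -0.1 30;-8 -16 0 0 0 -0.1 30;-8 -16 0 0 0 -0.1 30;-8 -16 0 0 0 -0.1 30;-8 -16 0 0 0 -0.1 30;-8 -16 0 0 0 -0.1 30;-8 -16 0 0 0 -0.1 30;-8 -16 0 0 0 -0.1 30;-8 -16 0 0 0 -0.1 30;-8 -16 0 0 0 -0.1 30;-8 -16 0 0 0 -0.1 30;-6 -16 0 0 0 -0.08 30;-4 -10 0 0 0 -0.05 30;0 -5 0 0 0 0 30;0 0 0 0 0 0 30",
)

```text
clock: 42.75
tcp_pos: [0.4022, -0.2862, 0.2227]
tool_rot: [2.157, -2.281, -0.063]
ft_force: [-0.0, 0.0, -0.3]
grip_width: 0.0303
```

Run:
```python
from h import *
st=status(); st,im,d=wlook("d9"); P=wcloud(st,d)
for b in bars(P,d,.07,.092): 
    if b[1]<-200: print(b)
to(408,-312,120,0.5)
im,d=look("top","d9t"); P=cloud("top",d)
m=np.zeros(d.shape,bool); m[165:262,112:180]=1
print('fin',bars(P,d,.072,.1,m,20))
cv2.imwrite("pics/d9tc.png",cv2.resize(im[100:270,110:340],None,fx=3.4,fy=3.4,interpolation=cv2.INTER_CUBIC))
```

```text
t 42.75 tcp [ 402.2 -286.2  222.7] jaw (np.float64(176.82753769213676), np.float64(-0.9991912053658841)) q [-0.24  0.09 -0.35 -0.02 -1.17  0.19] F [-0.   0.  -0.3] w 30.3 shaker-local [-185.1 -269.4]
(237.0, -323.1, 138, 15, np.float64(91.8), 80.0, 1975, array([ 238.7, -326.1]))
(407.2, -310.8, 138, 14, np.float64(90.4), 83.4, 2181, array([ 407.3, -314.6]))
(466.0, -314.2, 138, 14, np.float64(91.1), 83.1, 2335, array([ 465.1, -317.4]))
(702.2, -303.2, 57, 35, np.float64(98.2), 82.9, 836, array([ 695.3, -305.7]))
TO d_mm [   5.8  -26.2 -102.7] turn [-0.027  -0.03    0.0644]
fin [(487.8, 357.6, 130, 14, np.float64(2.3), 84.7, 155, array([489.7, 357.3])), (491.2, 275.5, 136, 13, np.float64(0.6), 82.4, 157, array([486.7, 274.2]))]
```

View pics/d9.png

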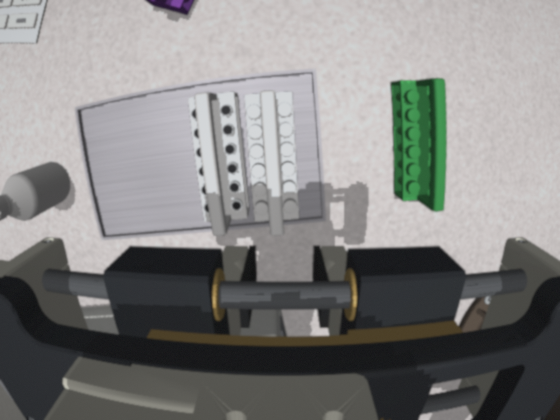

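View pics/d9tc.png

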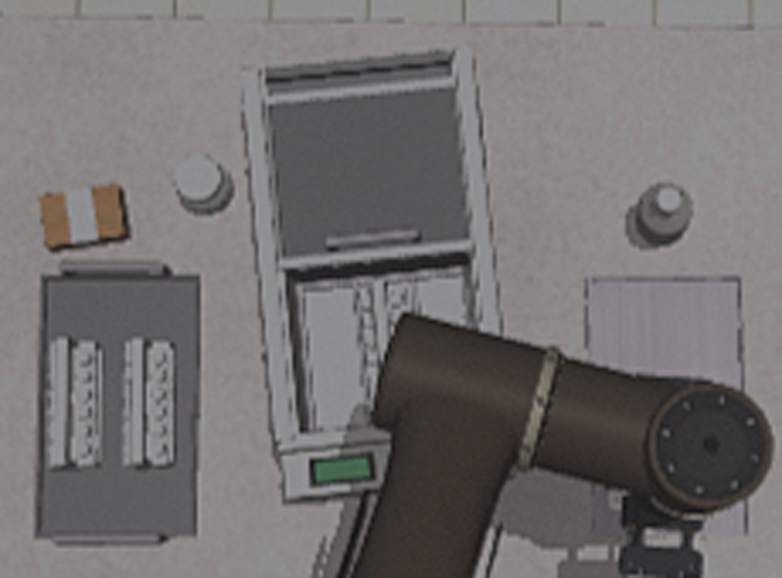

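Emit:
play_rows(
  rows="2 -8 -6 -0.008 -0.009 0.02 30;2 -8 -10 -0.008 -0.009 0.02 30;1 -6 -12 -0.008 -0.009 0.02 30;0 -2 -16 0 0 0 30;0 0 -16 0 0 0 30;0 0 -14 0 0 0 30;0 0 -10 0 0 0 30;0 0 -6 0 0 0 30;0 0 -2 0 0 0 30;0 0 0 0 0 0 30",
)

```text
clock: 43.85
tcp_pos: [0.4111, -0.3095, 0.1262]
tool_rot: [-2.251, 2.189, -0.007]
ft_force: [1.0, -0.1, 0.3]
grip_width: 0.0297
```

Run:
```python
from h import *
st=status(); to(407,-312,58,0.5)
```

```text
t 43.85 tcp [ 411.1 -309.5  126.2] jaw (np.float64(-178.39781474676624), np.float64(-0.9999894532060988)) q [-0.26  0.19 -0.48  0.   -0.9   0.29] F [ 1.  -0.1  0.3] w 29.7 shaker-local [-179.1 -293.6]
TO d_mm [ -4.1  -2.5 -68.2] turn [ 0.0019  0.0042 -0.0192]
```

Emit:
play_rows(
  rows="-2 -1 -4 0.001 0.002 -0.009 30;-2 -1 -6 0.001 0.002 -0.009 30;0 0 -8 0 0 0 30;0 0 -6 0 0 0 30;0 0 -2 0 0 0 30;0 0 0 0 0 0 30",
)

```text
clock: 44.45
tcp_pos: [0.4075, -0.3121, 0.0992]
tool_rot: [-2.23, 2.211, -0.003]
ft_force: [0.1, 0.8, -0.9]
grip_width: 0.0302
```

Run:
```python
from h import *
st=status(); to(407,-312,58,0.5); wlook("e1")
```

```text
t 44.45 tcp [ 407.5 -312.1   99.2] jaw (np.float64(-179.49832606169366), np.float64(-0.9999971142574651)) q [-0.27  0.22 -0.51  0.   -0.84  0.28] F [ 0.1  0.8 -0.9] w 30.2 shaker-local [-182.9 -295.7]
TO d_mm [ -0.5   0.1 -41.2] turn [ 0.0007  0.0023 -0.    ]
```

View pics/e1.png

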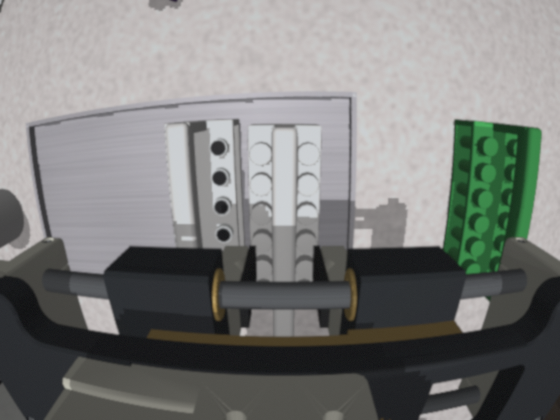

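Emit:
play_rows(
  rows="0 0 -4 0 0 0 30;0 0 -8 0 0 0 30;0 0 -8 0 0 0 30;0 0 -8 0 0 0 30;0 0 -6 0 0 0 30;0 0 -4 0 0 0 30;0 0 -1 0 0 0 30;0 0 0 0 0 0 30",
)

```text
clock: 45.3
tcp_pos: [0.4075, -0.312, 0.0566]
tool_rot: [-2.231, 2.211, -0.003]
ft_force: [-0.6, 1.4, 0.0]
grip_width: 0.0298
```

Run:
```python
from h import *
st=status(); to(407,-312,58,0.5)
```

```text
t 45.3 tcp [ 407.5 -312.    56.6] jaw (np.float64(-179.4826949167662), np.float64(-0.9999980322973374)) q [-0.27  0.28 -0.56  0.   -0.74  0.28] F [-0.6  1.4  0. ] w 29.8 shaker-local [-183.  -295.6]
TO d_mm [-0.5 -0.   1.4] turn [ 0.0006  0.0019 -0.0003]
```

Emit:
play_rows(
  rows="0 0 1 0 0 0 0;0 0 0 0 0 0 0;0 0 0 0 0 0 0;0 0 0 0 0 0 0;0 0 0 0 0 0 0;0 0 0 0 0 0 0;0 0 8 0 0 0 0;0 0 14 0 0 0 0;0 0 20 0 0 0 0;0 0 20 0 0 0 0;0 0 20 0 0 0 0;0 0 20 0 0 0 0;0 0 20 0 0 0 0;0 0 20 0 0 0 0;0 0 16 0 0 0 0;0 0 10 0 0 0 0;0 0 4 0 0 0 0;0 0 0 0 0 0 0",
)

```text
clock: 47.1
tcp_pos: [0.4045, -0.3109, 0.2416]
tool_rot: [-2.23, 2.211, -0.003]
ft_force: [-0.6, 0.5, -1.9]
grip_width: 0.0135
```

Run:
```python
from h import *
st=status();wlook("e2"); x,y=s2w(-.0003,-.0650)*1000; to(x,y,245,97)
```

```text
t 47.1 tcp [ 404.5 -310.9  241.6] jaw (np.float64(-179.52333982934962), np.float64(-0.9999972801502112)) q [-0.27  0.07 -0.32 -0.   -1.17  0.28] F [-0.6  0.5 -1.9] w 13.5 shaker-local [-185.8 -294.2]
TO d_mm [157.4 249.3   3.8] turn [ 1.2000e-03  1.6000e-03 -1.4569e+00]
```

View pics/e2.png

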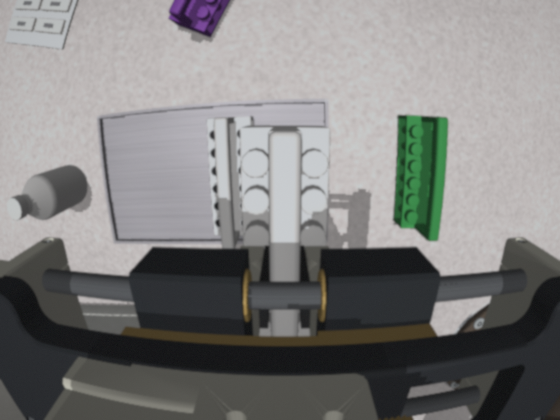

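Emit:
play_rows(
  rows="4 7 1 0 0 0.05 0;9 14 1 0 0 0.1 0;9 14 1 0 0 0.1 0;9 14 1 0 0 0.1 0;9 14 1 0 0 0.1 0;9 14 1 0 0 0.1 0;9 14 1 0 0 0.1 0;9 14 1 0 0 0.1 0;9 14 1 0 0 0.1 0;9 14 1 0 0 0.1 0;9 14 1 0 0 0.1 0;9 14 1 0 0 0.1 0;9 14 1 0 0 0.1 0;9 14 1 0 0 0.1 0;9 14 1 0 0 0.1 0;9 14 1 0 0 0.1 0;9 14 1 0 0 0.08 0;6 8 0 0 0 0.05 0;2 3 0 0 0 0 0;0 0 0 0 0 0 0",
)

```text
clock: 49.15
tcp_pos: [0.5551, -0.0567, 0.2341]
tool_rot: [3.11, 0.286, -0.052]
ft_force: [-0.8, -0.4, -2.4]
grip_width: 0.0137
```

Run:
```python
from h import *
st=status(); x,y=s2w(-.0003,-.0650)*1000; to(x,y,225,97)
```

```text
t 49.15 tcp [555.1 -56.7 234.1] jaw (np.float64(-79.48029778001222), np.float64(-0.9992891995327536)) q [ 0.26  0.18 -0.22  0.01 -1.21  1.49] F [-0.8 -0.4 -2.4] w 13.7 shaker-local [ -6.3 -59.4]
TO d_mm [ 6.6 -4.8 -9.1] turn [ 0.0197 -0.0322 -0.0612]
```

Emit:
play_rows(
  rows="2 -2 -3 0.007 -0.011 -0.02 0;2 -1 -3 0.007 -0.011 -0.02 0;2 -1 -3 0.006 -0.01 -0.02 0;0 0 0 0 0 0 0;0 0 0 0 0 0 0;0 0 0 0 0 0 0",
)

```text
clock: 49.75
tcp_pos: [0.5599, -0.0631, 0.2235]
tool_rot: [-3.135, -0.175, -0.002]
ft_force: [0.1, 0.0, -2.5]
grip_width: 0.0135
```

Run:
```python
from h import *
st=status(); x,y=s2w(-.0003,-.0650)*1000; to(x,y,140,97); st,im,d=wlook("e3"); P=wcloud(st,d)
for b in bars(P,d,.05,.06)[:9]: print(b,np.round(w2s(np.array(b[:2])/1000)*1000,1))
for b in bars(P,d,.118,.132)[:9]: print('r',b,np.round(w2s(np.array(b[:2])/1000)*1000,1))
```

```text
t 49.75 tcp [559.9 -63.1 223.5] jaw (np.float64(-83.59797852255899), np.float64(-0.9999973442520463)) q [ 0.23  0.18 -0.24 -0.   -1.15  1.45] F [ 0.1  0.  -2.5] w 13.5 shaker-local [ -2.3 -66.4]
TO d_mm [  1.9   1.7 -83.5] turn [-0.0021  0.001   0.0104]
(708.5, -282.4, 54, 19, np.float64(23.0), 56.2, 207, array([ 705.6, -279.4])) [ 119.5 -301.6]
(645.0, 294.4, 74, 9, np.float64(91.3), 53.8, 270, array([645.2, 292.1])) [124.2 278.6]
(558.7, 4.1, 202, 163, np.float64(125.8), 54.4, 2792, array([595.8,  45.4])) [4.4 0.5]
r (715.8, -301.5, 28, 26, np.float64(109.0), 129.0, 557, array([ 714., -299.])) [ 124.5 -321.5]
r (648.4, -41.6, 100, 25, np.float64(91.3), 126.6, 534, array([647.3, -47.8])) [ 88.1 -55.4]
r (639.5, 35.4, 49, 2, np.float64(97.5), 126.4, 183, array([639.8,  34.3])) [88.3 22.1]
r (634.7, 77.0, 35, 2, np.float64(96.9), 126.4, 121, array([634.7,  76.5])) [88.4 63.9]
r (552.7, 102.6, 160, 17, np.float64(6.3), 124.7, 1351, array([557.2, 103.1])) [10. 99.]
r (570.2, 5.4, 109, 13, np.float64(7.2), 125.2, 2166, array([573.1,   5. ])) [16.   0.4]
r (553.6, -98.4, 38, 1, np.float64(6.6), 130.6, 97, array([554.2, -98.3])) [ -12.7 -100.7]
```

View pics/e3.png

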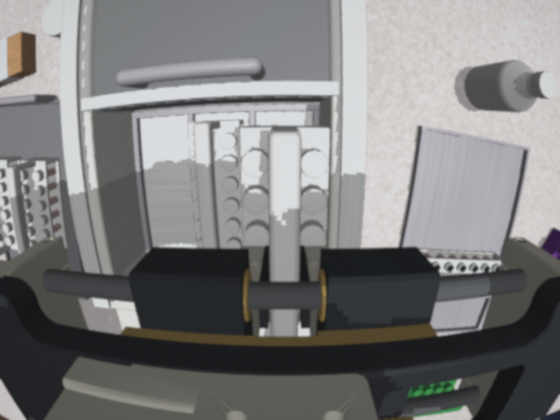

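Emit:
play_rows(
  rows="1 1 -6 -0.001 0 0.005 0;1 1 -12 -0.001 0 0.005 0;0 0 -12 0 0 0 0;0 0 -12 0 0 0 0;0 0 -12 0 0 0 0;0 0 -10 0 0 0 0;0 0 -8 0 0 0 0;0 0 -5 0 0 0 0;0 0 -2 0 0 0 0;0 0 0 0 0 0 0",
)

```text
clock: 50.8
tcp_pos: [0.5611, -0.0607, 0.1358]
tool_rot: [3.135, 0.194, -0.003]
ft_force: [0.2, -0.2, -2.6]
grip_width: 0.0142
```

Run:
```python
from h import *
st=status(); x,y=s2w(-.0003,-.0650)*1000; to(x,y,100,97)
```

```text
t 50.8 tcp [561.1 -60.7 135.8] jaw (np.float64(-82.92484661549939), np.float64(-0.9999980293942949)) q [ 0.24  0.26 -0.36  0.   -0.96  1.46] F [ 0.2 -0.2 -2.6] w 14.2 shaker-local [ -0.8 -64.2]
TO d_mm [  0.6  -0.8 -35.8] turn [ 0.0007 -0.0019 -0.0013]
```

Emit:
play_rows(
  rows="0 -1 -4 0 0 0 0;0 0 -6 0 0 0 0;0 0 -7 0 0 0 0;0 0 -6 0 0 0 0;0 0 -4 0 0 0 0;0 0 -2 0 0 0 0;0 0 -1 0 0 0 0;0 0 0 0 0 0 0",
)

```text
clock: 51.6
tcp_pos: [0.562, -0.0618, 0.1043]
tool_rot: [3.135, 0.194, 0.001]
ft_force: [0.1, -0.8, -1.8]
grip_width: 0.0139
```

Run:
```python
from h import *
st=status(); x,y=s2w(-.0003,-.0650)*1000; to(x,y,100,97)
```

```text
t 51.6 tcp [562.  -61.8 104.3] jaw (np.float64(-82.91692960517769), np.float64(-0.9999997976149404)) q [ 0.24  0.29 -0.39  0.   -0.89  1.46] F [ 0.1 -0.8 -1.8] w 13.9 shaker-local [ -0.1 -65.3]
TO d_mm [-0.2  0.3 -4.3] turn [ 0.0005  0.0004 -0.0014]
```

Emit:
play_rows(
  rows="0 0 -1 0 0 0 0;0 0 -1 0 0 0 0;0 0 -1 0 0 0 0;0 0 -1 0 0 0 0;0 0 -1 0 0 0 0",
)

```text
clock: 52.1
tcp_pos: [0.5626, -0.0618, 0.1002]
tool_rot: [3.135, 0.195, 0.003]
ft_force: [-4.3, 2.6, 11.2]
grip_width: 0.0137
```

Seated at the expected height. Release narrowly and rise.

Emit:
play_rows(
  rows="0 0 0 0 0 0 22;0 0 0 0 0 0 22;0 0 0 0 0 0 22;0 0 5 0 0 0 22;0 0 8 0 0 0 22;0 0 12 0 0 0 22;0 0 15 0 0 0 22;0 0 20 0 0 0 22;0 0 25 0 0 0 22;0 0 25 0 0 0 22;0 0 20 0 0 0 22;0 0 10 0 0 0 22;0 0 4 0 0 0 22;0 0 0 0 0 0 22",
)

```text
clock: 53.5
tcp_pos: [0.5632, -0.0621, 0.2591]
tool_rot: [3.135, 0.196, 0.015]
ft_force: [0.2, -0.1, -0.2]
grip_width: 0.0221
```

Run:
```python
from h import *
st=status(); st,im,d=wlook("e4"); P=wcloud(st,d)
for b in bars(P,d,.118,.132)[:9]: print('r',b,np.round(w2s(np.array(b[:2])/1000)*1000,1))
x,y=s2w(.107,0)*1000; to(x,y,235,6.75)
im,d=look("top","e4t"); P=cloud("top",d)
m=np.zeros(d.shape,bool); m[165:262,280:340]=1
print('wait',bars(P,d,.072,.1,m,20))
```

```text
t 53.5 tcp [563.2 -62.1 259.1] jaw (np.float64(-82.8592564570193), np.float64(-0.9999517464438631)) q [ 0.24  0.15 -0.19  0.   -1.22  1.46] F [ 0.2 -0.1 -0.2] w 22.1 shaker-local [  1.1 -65.8]
r (714.6, -302.2, 28, 25, np.float64(109.7), 129.0, 470, array([ 714. , -299.4])) [ 123.2 -322. ]
r (639.4, -29.6, 118, 17, np.float64(93.9), 126.3, 398, array([646.8, -36.3])) [ 80.6 -42.5]
r (574.2, 96.4, 170, 72, np.float64(177.0), 124.9, 1136, array([568.5,  99.1])) [30.6 90.3]
r (562.6, -61.2, 139, 13, np.float64(7.0), 125.3, 2103, array([566.6, -60.7])) [  0.6 -64.8]
r (564.7, 4.8, 119, 14, np.float64(6.9), 125.2, 1858, array([567.8,   4.7])) [10.4  0.5]
r (605.2, -92.7, 43, 1, np.float64(6.3), 130.5, 120, array([604.7, -92.5])) [  39.2 -101.1]
r (556.4, -98.1, 44, 1, np.float64(6.8), 130.6, 107, array([557.3, -97.8])) [  -9.9 -100.7]
r (435.4, -86.8, 32, 20, np.float64(163.8), 123.9, 190, array([435.1, -85.4])) [-128.7  -75.3]
TO d_mm [ 97.7  77.8 -23.6] turn [-0.007   0.0072  1.564 ]
wait [(689.7, -301.5, 41, 13, np.float64(91.4), 87.9, 46, array([ 690.9, -301.5])), (464.7, -314.6, 131, 9, np.float64(91.1), 84.1, 139, array([ 464.5, -316.6]))]
```

View pics/e4.png

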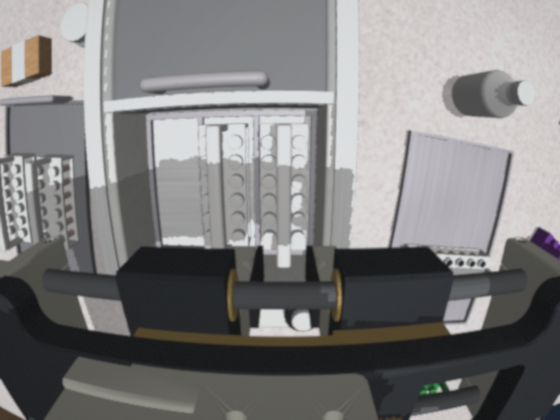

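Emit:
play_rows(
  rows="3 2 0 0 0 -0.05 45;6 5 0 0 0 -0.1 45;6 5 0 0 0 -0.1 45;6 5 0 0 0 -0.1 45;6 5 0 0 0 -0.1 45;6 5 0 0 0 -0.1 45;6 5 0 0 0 -0.1 45;6 5 0 0 0 -0.1 45;6 5 0 0 0 -0.1 45;6 5 0 0 0 -0.1 45;6 5 0 0 0 -0.1 45;6 5 0 0 0 -0.1 45;6 5 0 0 0 -0.1 45;6 5 0 0 0 -0.1 45;6 5 0 0 0 -0.1 45;6 5 0 0 0 -0.1 45;5 4 0 0 0 -0.03 45;0 0 0 0 0 0 45;0 0 0 0 0 0 45",
)

```text
clock: 55.5
tcp_pos: [0.6535, 0.021, 0.2279]
tool_rot: [2.259, -2.155, -0.053]
ft_force: [0.2, -0.3, -0.4]
grip_width: 0.0449
```

Run:
```python
from h import *
st=status(); x,y=s2w(.1068,0)*1000; to(x,y,200,6.75)
im,d=look("top","e5t"); P=cloud("top",d)
m=np.zeros(d.shape,bool); m[165:262,112:180]=1
print('fin',bars(P,d,.072,.1,m,20))
m=np.zeros(d.shape,bool); m[165:262,280:340]=1
print('wait',bars(P,d,.072,.1,m,20))
cv2.imwrite("pics/e5tc.png",cv2.resize(im[100:270,110:340],None,fx=3.4,fy=3.4,interpolation=cv2.INTER_CUBIC))
```

```text
t 55.5 tcp [653.5  21.  227.9] jaw (np.float64(-177.2824273747971), np.float64(-0.9992422698616193)) q [ 0.32  0.35  0.01 -0.02 -1.26 -0.26] F [ 0.2 -0.3 -0.4] w 44.9 shaker-local [100.5   6.2]
TO d_mm [  7.   -5.4 -27.9] turn [-0.0088 -0.0379  0.0706]
fin []
wait [(690.3, -302.2, 42, 13, np.float64(90.8), 83.4, 49, array([ 691. , -301.6])), (464.7, -314.6, 132, 9, np.float64(91.2), 83.1, 142, array([ 464.7, -317.8]))]
```

View pics/e5tc.png

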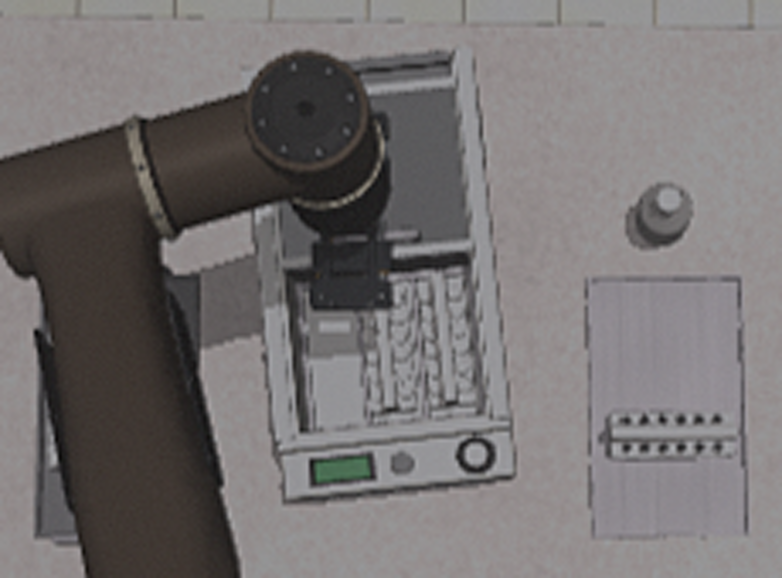

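Run:
```python
from h import *
im,d=look("scene","e6s"); cv2.imwrite("pics/e6sc.png",cv2.resize(im[150:410,160:440],None,fx=2.8,fy=2.3,interpolation=cv2.INTER_CUBIC))
P=cloud("scene",d)
print(bars(P,d,.072,.092,(P[...,1]>.2)&(P[...,0]<.65)&(P[...,0]>.35)&(P[...,1]<.42),20))
```

```text
[(491.3, 279.5, 139, 11, np.float64(1.3), 82.9, 306, array([493.4, 280.2])), (489.5, 362.3, 138, 11, np.float64(1.4), 83.2, 331, array([491.6, 362.7]))]
```

View pics/e6sc.png

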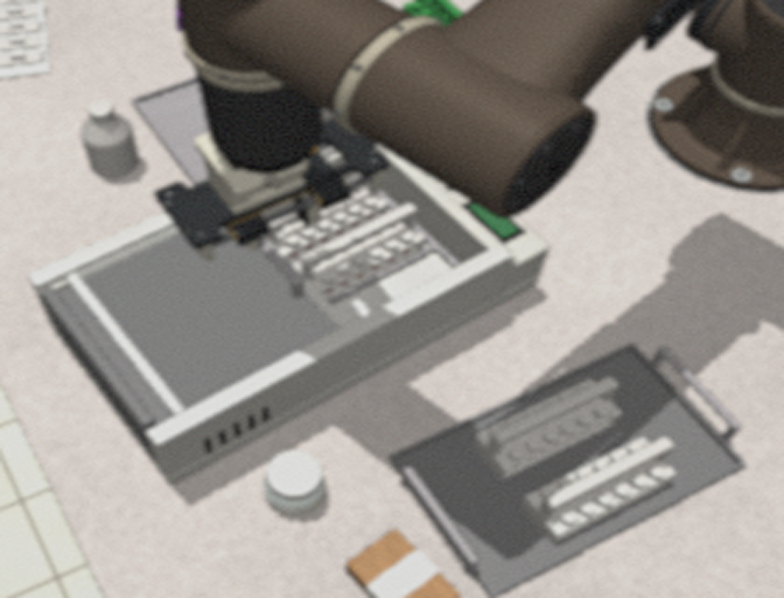

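Emit:
play_rows(
  rows="2 -2 -2 -0.003 -0.012 0.023 45;2 -2 -4 -0.003 -0.013 0.023 45;3 -1 -6 -0.003 -0.013 0.023 45;0 0 -6 0 0 0 45;0 0 -4 0 0 0 45;0 0 0 0 0 0 45;0 0 0 0 0 0 45",
)

```text
clock: 56.3
tcp_pos: [0.6601, 0.0148, 0.2044]
tool_rot: [-2.353, 2.079, -0.005]
ft_force: [-0.1, 0.7, -0.2]
grip_width: 0.0448
```

Run:
```python
from h import *
st=status(); x,y=s2w(.1068,0)*1000; to(x,y,157,6.75)
```

```text
t 56.3 tcp [660.1  14.8 204.4] jaw (np.float64(-172.91671252637445), np.float64(-0.99999193081035)) q [ 0.32  0.35 -0.06  0.   -1.16 -0.2 ] F [-0.1  0.7 -0.2] w 44.8 shaker-local [106.3  -0.8]
TO d_mm [  0.4   0.9 -47.4] turn [ 0.0009  0.0039 -0.0058]
```

Emit:
play_rows(
  rows="0 1 -6 0.001 0.002 -0.005 45;0 0 -9 0 0.002 0 45;0 0 -10 0 0 0 45;0 0 -9 0 0 0 45;0 0 -6 0 0 0 45;0 0 -4 0 0 0 45;0 0 -2 0 0 0 45;0 0 0 0 0 0 0;0 0 0 0 0 0 0;0 0 0 0 0 0 0;0 0 0 0 0 0 0;0 0 0 0 0 0 0;0 0 0 0 0 0 0;0 0 0 0 0 0 0",
  newtons=40,
)

```text
clock: 57.7
tcp_pos: [0.6604, 0.0159, 0.1545]
tool_rot: [-2.348, 2.086, 0.0]
ft_force: [0.2, 0.7, -1.7]
grip_width: 0.0106
```

Run:
```python
from h import *
st=status(); x,y=s2w(-.078,0)*1000; to(x,y,157,6.75)
```

```text
t 57.7 tcp [660.4  15.9 154.5] jaw (np.float64(-173.2431131644394), np.float64(-0.9999999101663297)) q [ 0.32  0.39 -0.12 -0.   -1.07 -0.2 ] F [ 0.2  0.7 -1.7] w 10.6 shaker-local [106.8   0.3]
TO d_mm [-183.4  -22.     2.5] turn [-0.0004  0.     -0.0001]
```

Emit:
play_rows(
  rows="-5 -0.6 0 0 0 0 0;-10 -1.2 0 0 0 0 0;-10 -1.2 0 0 0 0 0;-10 -1.2 0 0 0 0 0;-10 -1.2 0 0 0 0 0;-10 -1.2 0 0 0 0 0;-10 -1.2 0 0 0 0 0;-10 -1.2 0 0 0 0 0;-10 -1.2 0 0 0 0 0;-10 -1.2 0 0 0 0 0;-10 -1.2 0 0 0 0 0;-10 -1.2 0 0 0 0 0;-10 -1.2 0 0 0 0 0;-10 -1.2 0 0 0 0 0;-10 -1.2 0 0 0 0 0;-10 -1.2 0 0 0 0 0;-5 -0.6 0 0 0 0 0;-2 -0.2 0 0 0 0 0;0 0 0 0 0 0 0",
)

```text
clock: 59.6
tcp_pos: [0.4838, -0.0049, 0.1544]
tool_rot: [-2.346, 2.084, -0.002]
ft_force: [2.4, 0.2, -4.5]
grip_width: 0.0109
```

Run:
```python
from h import *
st=status(); x,y=s2w(-.078,0)*1000; to(x,y,157,6.75)
```

```text
t 59.6 tcp [483.8  -4.9 154.4] jaw (np.float64(-173.23872441527485), np.float64(-0.9999935079869485)) q [ 0.4   0.1  -0.5  -0.   -0.96 -0.28] F [ 2.4  0.2 -4.5] w 10.9 shaker-local [-71.    0.3]
TO d_mm [-6.9 -1.1  2.6] turn [-0.0019  0.003  -0.0002]
```

Emit:
play_rows(
  rows="-4 -0.5 0 0 0 0 0;-3 -0.3 0 0 0 0 0;-3 -0.3 0 0 0 0 0;-3 -0.3 0 0 0 0 0;-3 -0.3 0 0 0 0 0",
)

```text
clock: 60.1
tcp_pos: [0.4769, -0.0057, 0.1546]
tool_rot: [-2.339, 2.075, -0.019]
ft_force: [18.2, -5.6, -19.0]
grip_width: 0.011
```

Run:
```python
from h import *
st=status(); x,y=s2w(-.078,0)*1000; to(x,y,157,6.75)
```

```text
t 60.1 tcp [476.9  -5.7 154.6] jaw (np.float64(-173.13969587661583), np.float64(-0.9998100640398635)) q [ 0.41  0.08 -0.53  0.01 -0.94 -0.29] F [ 18.2  -5.6 -19. ] w 11.0 shaker-local [-78.    0.4]
TO d_mm [ 0.1 -0.4  2.4] turn [-0.0029  0.0193 -0.0019]
```

Emit:
play_rows(
  rows="0 0 0 0 0 0 0;0 0 0 0 0 0 0;0 0 0 0 0 0 40;0 0 0 0 0 0 40;0 0 0 0 0 0 40;0 0 0 0 0 0 40;0 0 10 0 0 0 40;0 0 20 0 0 0 40;0 0 20 0 0 0 40;0 0 20 0 0 0 40;0 0 10 0 0 0 40;0 0 0 0 0 0 40;0 0 0 0 0 0 40",
)

```text
clock: 61.4
tcp_pos: [0.4752, -0.0068, 0.2408]
tool_rot: [-2.34, 2.076, -0.02]
ft_force: [-0.3, -0.4, -0.9]
grip_width: 0.04
```

Run:
```python
from h import *
st=status(); st,im,d=wlook("f1"); P=wcloud(st,d)
print([ (b,np.round(w2s(np.array(b[:2])/1000)*1000,1)) for b in bars(P,d,.165,.19)])
x,y=s2w(-.130,-.085)*1000; to(x,y,200,6.75)
```

```text
t 61.4 tcp [475.2  -6.8 240.8] jaw (np.float64(-173.13803717355725), np.float64(-0.9998349087053802)) q [ 0.41  0.   -0.4   0.01 -1.15 -0.29] F [-0.3 -0.4 -0.9] w 40.0 shaker-local [-79.9  -0.5]
[((476.4, -8.1, 100, 11, np.float64(96.6), 177.6, 2132, array([476.9, -11.6])), array([-78.8,  -2. ]))]
TO d_mm [-39.8 -89.8 -40.7] turn [-0.0014  0.0179 -0.002 ]
```

View pics/f1.png

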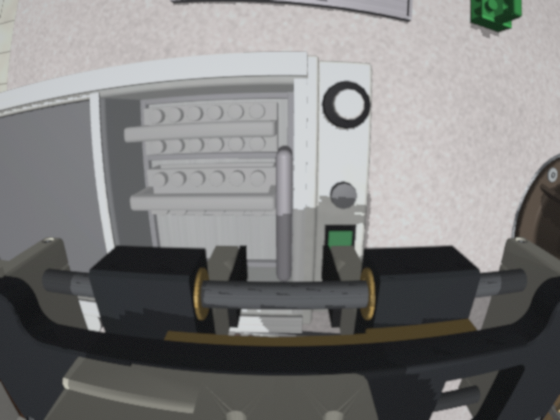

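Emit:
play_rows(
  rows="-1 -3 0 0 0.002 0.05 0;-3 -6 0 0 0.002 0.1 0;-3 -6 0 0 0.002 0.1 0;-3 -6 0 0 0.002 0.1 0;-3 -6 0 0 0.002 0.1 0;-3 -6 0 0 0.002 0.1 0;-3 -6 0 0 0.002 0.1 0;-3 -6 0 0 0.002 0.1 0;-3 -6 0 0 0.002 0.1 0;-3 -6 0 0 0 0.1 0;-3 -6 0 0 0 0.1 0;-3 -6 0 0 0 0.1 0;-3 -6 0 0 0 0.1 0;-2 -6 0 0 0 0.1 0;-2 -6 0 0 0 0.1 0;-1 -3 0 0 0 0.1 0;0 0 0 0 0 0.06 0;0 0 0 0 0 0 0;0 0 0 0 0 0 0",
)

```text
clock: 63.35
tcp_pos: [0.4204, -0.102, 0.2201]
tool_rot: [3.102, 0.347, -0.05]
ft_force: [-0.4, 0.6, 0.8]
grip_width: 0.0002
```

Run:
```python
from h import *
st=status(); st,im,d=wlook("f2"); P=wcloud(st,d)
x,y=s2w(-.130,-.085)*1000; to(x,y,150,96.75)
im,d=look("top","f2t"); P=cloud("top",d)
m=np.zeros(d.shape,bool); m[165:262,112:180]=1
print('fin',bars(P,d,.072,.1,m,20))
m=np.zeros(d.shape,bool); m[105:262,180:270]=1
cv2.imwrite("pics/f2tc.png",cv2.resize(im[100:270,110:340],None,fx=3.4,fy=3.4,interpolation=cv2.INTER_CUBIC))
```

```text
t 63.35 tcp [ 420.4 -102.   220.1] jaw (np.float64(-77.20802470848098), np.float64(-0.9992914495323824)) q [ 0.24 -0.03 -0.49  0.02 -1.15  1.55] F [-0.4  0.6  0.8] w 0.2 shaker-local [-145.4  -88.6]
TO d_mm [ 14.9   5.3 -70.1] turn [ 0.0219 -0.0307 -0.1053]
fin [(487.6, 357.5, 131, 13, np.float64(1.9), 82.9, 161, array([489.7, 357.5])), (505.9, 255.0, 97, 12, np.float64(0.6), 84.0, 114, array([509.2, 254.6]))]
```

View pics/f2.png

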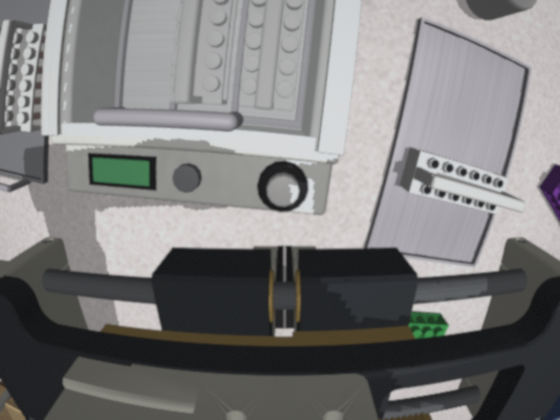

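View pics/f2tc.png

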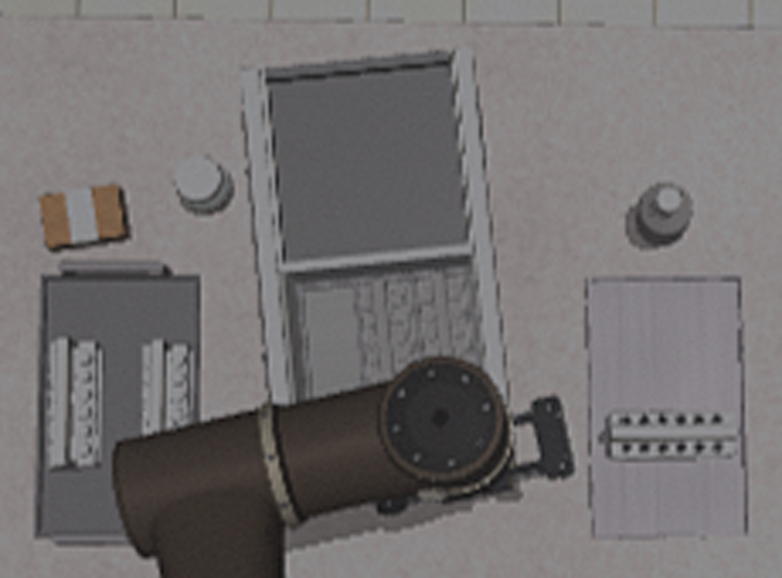

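Run:
```python
from h import *
im,d=look("scene","f3s"); cv2.imwrite("pics/f3sc.png",cv2.resize(im[290:410,290:440],None,fx=5,fy=5,interpolation=cv2.INTER_CUBIC))
P=cloud("scene",d)
A=(P[...,1]>.2)&(P[...,0]<.65)&(P[...,0]>.35)&(P[...,1]<.42)
for b in bars(P,d,.072,.092,A,20): print(b)
# rims: z profile across y at mid x (0.58-0.62 free of racks)
for x0,x1 in ((.59,.63),):
    k=A&(P[...,0]>x0)&(P[...,0]<x1)&(d>0)&(P[...,1]<.26)
    q=P[k]; 
    for y in np.arange(.2,.26,.004):
        s=q[(q[:,1]>=y)&(q[:,1]<y+.004)]; print(round(y,3),len(s),np.round(np.median(s[:,2])*1000,1) if len(s) else '')
# bars z at both x ends
for b0,b1 in ((.25,.27),(.35,.37)):
    k=A&(P[...,1]>b0)&(P[...,1]<b1)&(P[...,2]>.074)&(P[...,2]<.092); q=P[k]; print('bar',np.polyfit(q[:,0],q[:,2]*1000,1), np.median(q[:,2]))
```

```text
(489.3, 258.8, 138, 12, np.float64(0.8), 83.1, 299, array([489.9, 259.5]))
(488.7, 362.0, 140, 11, np.float64(1.2), 82.9, 330, array([491.9, 362.8]))
0.2 21 0.1
0.204 17 0.4
0.208 23 -0.8
0.212 17 1.1
0.216 19 -0.3
0.22 23 0.4
0.224 2 5.4
0.228 21 11.1
0.232 34 5.2
0.236 20 1.9
0.24 20 3.6
0.244 22 2.9
0.248 21 3.0
0.252 19 2.6
0.256 20 2.7
bar [-1.71298654 83.68962435] 0.08333126619144404
bar [-4.46468207 85.06548495] 0.08307719678045003
```

View pics/f3sc.png

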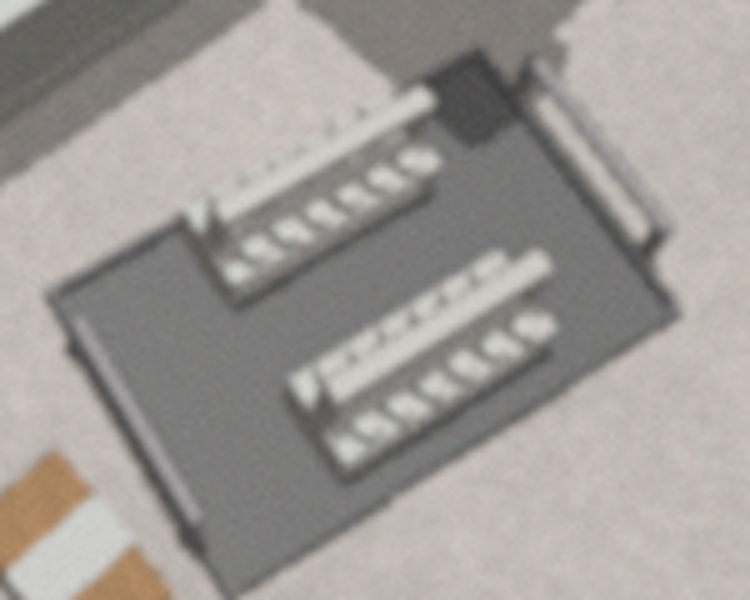

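Run:
```python
from h import *
im,d=look("scene"); P=cloud("scene",d)
for y0 in (.2595,.3627):
    for lo,hi in ((-.027,-.008),(.008,.027)):
        k=(d>0)&(P[...,0]>.43)&(P[...,0]<.56)&(P[...,1]>y0+lo)&(P[...,1]<y0+hi)&(P[...,2]>.03)&(P[...,2]<.06)
        q=P[k]; print(y0,lo,len(q),np.round(np.percentile(q[:,2],[50,80,90,97])*1000,1), 'y',np.round(np.percentile(q[:,1],[3,97])*1000,1))
im,d=look("top"); P=cloud("top",d)
for y0 in (.2550,.3575):
    for lo,hi in ((-.03,-.008),(.008,.03)):
        k=(d>0)&(P[...,0]>.47)&(P[...,0]<.56)&(P[...,1]>y0+lo)&(P[...,1]<y0+hi)&(P[...,2]>.03)&(P[...,2]<.06)
        q=P[k]; print('top',y0,lo,len(q),np.round(np.percentile(q[:,2],[50,80,90])*1000,1),'y',np.round(np.percentile(q[:,1],[3,97])*1000,1) if len(q) else '')
q=P[(d>0)&(P[...,0]>.58)&(P[...,0]<.63)&(P[...,1]>.2)&(P[...,1]<.26)]
for y in np.arange(.212,.25,.004):
    s=q[(q[:,1]>=y)&(q[:,1]<y+.004)]; print(round(y,3),len(s),np.round(np.median(s[:,2])*1000,1) if len(s) else '')
```

```text
0.2595 -0.027 98 [45.9 49.6 50.8 52.6] y [233.1 245.5]
0.2595 0.008 282 [41.2 49.  50.5 51.9] y [267.9 281.8]
0.3627 -0.027 186 [46.4 49.5 50.4 52.8] y [336.2 349. ]
0.3627 0.008 319 [42.8 48.9 49.9 51.3] y [371.4 385.4]
top 0.255 -0.03 93 [42.7 49.4 52.7] y [232.8 246.4]
top 0.255 0.008 43 [44.9 49.9 53. ] y [272.6 281.9]
top 0.3575 -0.03 93 [42.5 50.3 53.4] y [335.9 348.4]
top 0.3575 0.008 23 [47.5 53.4 54.7] y [378.  385.9]
0.212 15 -1.0
0.216 12 0.4
0.22 14 2.3
0.224 17 4.2
0.228 16 11.1
0.232 7 8.3
0.236 13 6.0
0.24 12 6.5
0.244 17 5.4
0.248 8 2.0
```

The finished rack nearest the shaker was nudged about 20 mm. It still stands upright and flat inside the tray: the cap rows and bar are at the same heights as the other rack's, so it can stay. Next is the button.

Emit:
play_rows(
  rows="4 1 -6 0.006 -0.008 -0.026 0;4 1 -8 0.006 -0.008 -0.026 0;4 1 -8 0.005 -0.008 -0.026 0;3 1 -8 0.005 -0.007 -0.026 0;0 0 -6 0 0 0 0;0 0 -4 0 0 0 0;0 0 0 0 0 0 0;0 0 0 0 0 0 0",
)

```text
clock: 64.4
tcp_pos: [0.4367, -0.0976, 0.1761]
tool_rot: [-3.135, -0.171, -0.005]
ft_force: [-0.0, 0.5, 0.6]
grip_width: 0.0002
```

Run:
```python
from h import *
st=status(); x,y=s2w(-.130,-.085)*1000; to(x,y,140,96.75)
```

```text
t 64.4 tcp [436.7 -97.6 176.1] jaw (np.float64(-83.74902245539707), np.float64(-0.999994230922204)) q [ 0.22  0.02 -0.54 -0.   -1.01  1.46] F [-0.   0.5  0.6] w 0.2 shaker-local [-128.7  -86.1]
TO d_mm [ -1.4   1.  -36.1] turn [-0.0017  0.0029  0.0087]
```

Emit:
play_rows(
  rows="-1 1 -5 0 0.002 0.004 0;-1 0 -8 0 0 0 0;0 0 -8 0 0 0 0;0 0 -6 0 0 0 0;0 0 -4 0 0 0 0;0 0 -2 0 0 0 0;0 0 0 0 0 0 0",
)

```text
clock: 65.1
tcp_pos: [0.4345, -0.0964, 0.1404]
tool_rot: [-3.135, -0.179, -0.002]
ft_force: [-0.4, 0.7, 0.5]
grip_width: 0.0005
```

Run:
```python
from h import *
st=status()
```

```text
t 65.1 tcp [434.5 -96.4 140.4] jaw (np.float64(-83.46472082023907), np.float64(-0.999997844448777)) q [ 0.23  0.05 -0.6  -0.   -0.92  1.46] F [-0.4  0.7  0.5] w 0.5 shaker-local [-130.8  -84.7]
```

Emit:
play_rows(
  rows="0 0 -3 0 0 0 0;0 0 -3 0 0 0 0;0 0 -3 0 0 0 0;0 0 -2 0 0 0 0",
)

```text
clock: 65.5
tcp_pos: [0.4351, -0.0963, 0.1295]
tool_rot: [-3.135, -0.179, -0.004]
ft_force: [-1.5, 0.9, 4.5]
grip_width: 0.0005
```

Emit:
play_rows(
  rows="0 0 -2 0 0 0 0;0 0 -2 0 0 0 0;0 0 -2 0 0 0 0",
)

```text
clock: 65.8
tcp_pos: [0.4353, -0.0964, 0.1277]
tool_rot: [-3.136, -0.182, -0.005]
ft_force: [-13.8, 7.7, 32.7]
grip_width: 0.0003
```

Emit:
play_rows(
  rows="0 0 2 0 0 0 0;0 0 6 0 0 0 0;0 0 12 0 0 0 0;0 0 20 0 0 0 0;0 0 20 0 0 0 0;0 0 20 0 0 0 0;0 -5 20 0 0 0 0;0 -10 15 0 0 0 0;-2 -15 0 0 0 0 0;-2 -20 0 0 0 0 0;-2 -20 0 0 0 0 0;-2 -20 0 0 0 0 0;-2 -20 0 0 0 0 0;-2 -20 0 0 0 0 0;-2 -10 0 0 0 0 0;0 0 0 0 0 0 0;0 0 0 0 0 0 0",
)

```text
clock: 67.5
tcp_pos: [0.4209, -0.2412, 0.2488]
tool_rot: [-3.135, -0.183, -0.012]
ft_force: [-1.1, 0.0, 0.7]
grip_width: 0.0006
```

Run:
```python
from h import *
st=status()
im,d=look("top","g1"); P=cloud("top",d)
m=np.zeros(d.shape,bool); m[165:262,112:180]=1
print('fin',bars(P,d,.072,.1,m,20))
m=np.zeros(d.shape,bool); m[165:262,280:340]=1
print('wait',bars(P,d,.072,.1,m,20))
m=np.zeros(d.shape,bool); m[105:262,180:270]=1
for b in bars(P,d,.165,.19,m,20): print('handle',b,np.round(w2s(np.array(b[:2])/1000)*1000,1))
cv2.imwrite("pics/g1c.png",cv2.resize(im[100:270,110:340],None,fx=3.4,fy=3.4,interpolation=cv2.INTER_CUBIC))
im,d=look("scene","g1s"); cv2.imwrite("pics/g1sc.png",cv2.resize(im[150:410,160:440],None,fx=2.8,fy=2.3,interpolation=cv2.INTER_CUBIC))
```

```text
t 67.5 tcp [ 420.9 -241.2  248.8] jaw (np.float64(-83.3217069256221), np.float64(-0.9999719122436546)) q [-0.12  0.02 -0.36 -0.   -1.18  1.8 ] F [-1.1  0.   0.7] w 0.6 shaker-local [-161.3 -226.9]
fin [(487.9, 357.6, 131, 12, np.float64(2.0), 83.1, 170, array([488.3, 357.3])), (487.6, 253.7, 136, 13, np.float64(0.6), 84.1, 161, array([491.1, 253.9]))]
wait [(690.8, -302.3, 42, 11, np.float64(92.3), 82.3, 43, array([ 690.7, -302.6]))]
```

View pics/g1c.png

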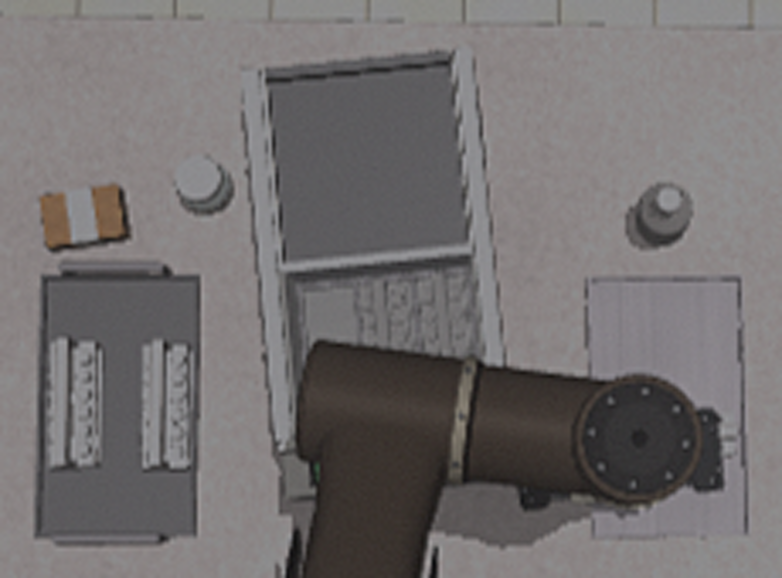

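View pics/g1sc.png

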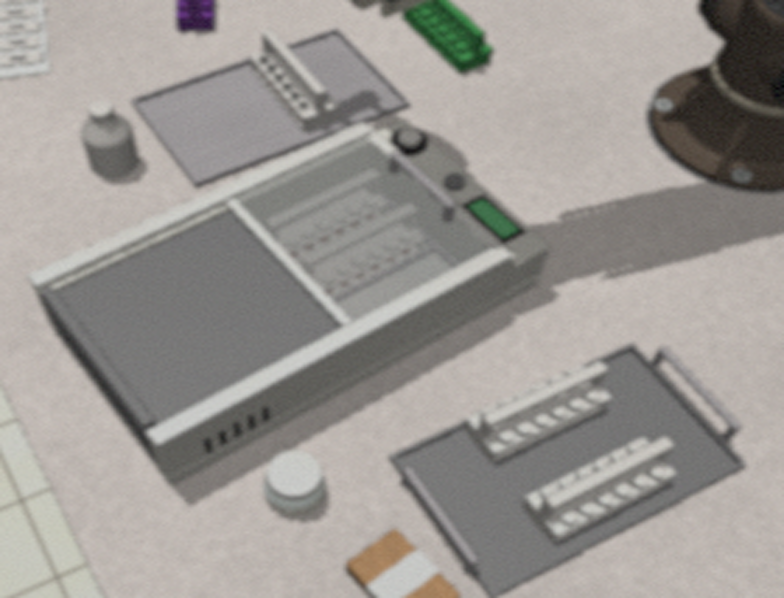

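Run:
```python
from h import *
im,d=look("scene"); P=cloud("scene",d)
for b in bars(P,d,.165,.188,(P[...,0]<.72)&(P[...,0]>.42)&(abs(P[...,1])<.12),20): print('handle',b,np.round(w2s(np.array(b[:2])/1000)*1000,1))
print(robot.sign_off())
```

```text
handle (473.7, -2.5, 96, 15, np.float64(96.2), 177.2, 142, array([ 4.753e+02, -2.000e-01])) [-80.8   3.9]
the job is handed in; nothing more can be done
None
```

The changeover is done and handed in at about 68 s of the 210 s allowed. `sign_off` gives no verdict.

- **Window opening:** I slid it to its rear stop, with the handle about 107 mm behind the bay's middle.
- **Finished racks:** both, from stations 2 and 3, are standing in the hoop-handled tray.
- **Capped racks:** the two from the waiting tray are seated upright in stations 2 and 3. Their bars are at the expected height, within 1 mm of centre.
- **Open rack:** I never touched it; it still stands in the waiting tray.
- **Window shut:** I closed it against its front stop. The arm's own position put the handle 78.0 mm in front of the bay's middle, the shut position, and it pushed back with 18 N. The cameras put the handle 79 mm (wrist) and 81 mm (scene) in front, within calibration error.
- **Start button:** I pressed it down until it stopped at 127.7 mm with about 33 N, which is the full 6 mm of travel.

**Rack knocked aside:** while I was closing the window, the finished rack nearest the shaker moved about 20 mm, to the tray's inner rim. Its bar and both rows of caps are at the same heights as the other rack's, so it is upright and flat on the tray floor. I left it there. Its edge is at the rim to within the camera error of about 2 mm, so the cameras cannot show any clearance there.

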